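# Seat a fitting in its transport carrier and clip the hold-down clamp shut

### The job

Put the fitting block with the orange rib into the recess of the grey carrier and press it down flush. Then swing the blue clamp over it and press its end down until the sprung steel catch snaps onto the pin and stays clipped when you let go. Leave the other fitting blocks and loose things where they are.

Things in the scene. Friction and masses are not known exactly. Their poses are not given: they have to be found in the camera images.
- block_orange: Aluminium fitting block with an orange plastic grip rib on top. Body 44 (own x) x 64 (own y) x 20 mm high, its lowest 4 mm stepped in by 2 mm all round; the rib is centred on top, 14 (x) x 44 (y) mm, from 20 to 38 mm above the underside. About 130 g. Origin: centre of the underside; z up. Starts upright on a 4 mm thick cardboard sheet, in any of three spots. It fits the recess either way round (half turn).
- block_black: Same block with a black rib, not wanted. Origin: centre of the underside.
- block_green: Same block with a green rib, not wanted. Origin: centre of the underside.
- carrier: Grey plate fixed to the deck, 110 (own x) x 180 (own y) x 30 mm high, with a rectangular recess in its middle. At the +y end the blue clamp is hinged between two 6 mm brackets (tops 68 mm above the deck); at the -y end a steel pin runs along x between two dark ears (tops 42 mm above the deck, inner faces 54 mm apart). Origin: centre of the underside, below the recess centre; z up.
- recess (a point): Centre of the recess floor, 10 mm above the deck; the recess is 46.5 (carrier x) x 66.5 (carrier y) mm and 20 mm deep, open upward. Axes as the carrier's. A block fully home has its origin here and its aluminium top flush with the plate; the rib then stands 18 mm above the plate, with its top 2 mm below the shut clamp.
- clamp (a joint): Angle of the blue clamp, rad: 0 fully shut (level, stop), 1.95 fully open (leaning back over the carrier's +y end). A light spring opens it: held unclipped it needs about 2 N downward at its end, and let go it swings part way up again by itself; wide open it stays put. Clipped, it rests at about 0.01.
- clamp_hinge (a point): The clamp's hinge axis, along the carrier's x, 80 mm towards +y from the carrier's centre and 55 mm above the deck. This point turns with the clamp.
- clamp_pad (a point): Centre of the yellow press patch (22 x 40 mm) on the clamp's outer face, 165 mm from the hinge axis along the clamp and 6.5 mm out from its mid-plane (5 mm thick each side of it). The clamp is a bar 24 mm wide, 10 mm thick, 196 mm long, so upright its end stands about 250 mm above the deck. When shut it points to the carrier's -y and this patch faces up, 61.5 mm above the deck; when upright the patch faces the carrier's +y.
- catch (a joint): Angle of the sprung steel catch hinged at the clamp's free end, rad: 0 at rest, hanging square from the clamp's inner face, grows to 0.6 as it is pushed outward. It is 20 mm wide, 52 mm long and has a sloping lead-in, so pressing the clamp down drives it over the pin: it deflects about 0.2 and springs back to 0 when clipped. Pressing it over takes about 12 N on the yellow patch.
- catch_nose (a point): Top of the catch's rounded nose, 27 mm below the catch's pivot (which lies 192 mm from the clamp's hinge) and 11.5 mm inward; the nose lies under the pin when clipped.
- pin_mid (a point): Middle of the pin (8 mm thick, along carrier x), 102 mm towards -y from the carrier's centre and 34 mm above the deck.
- tape: Roll of brown tape lying flat, 96 mm across, 45 mm high. Bystander. Origin: centre of the underside.
- carton_small: Small closed carton, 90 x 150 x 60 mm high. Bystander. Origin: centre of the underside.
- screwdriver: Screwdriver with red handle lying on the deck. Bystander. Origin: on its axis.
- jar: Jar with white lid, 56 mm across, 75 mm high. Bystander. Origin: centre of the underside.
Not all that is in view belongs to the job. What is shaped like the carrier but green or pink is not meant.

How it is judged:
On the way:
1. the orange-ribbed block sits flush in the recess while the clamp is still open (horizontal distance between block_orange and recess below 0.004 m and z of block_orange in the frame of recess below 0.0025 m and angle between block_orange's own z axis and vertical below 0.06 rad and value of joint clamp above 0.5 rad), for 0.2 s.
At the end, for the whole second after the job is handed in: The orange-ribbed block is in the recess, within 4 mm of its centre, flush to 2.5 mm, level and at rest; the clamp is shut to within 0.035 rad with the catch sprung back (below 0.1 rad) and its nose under the pin (horizontal distance between block_orange and recess below 0.004 m and z of block_orange in the frame of recess below 0.0025 m and angle between block_orange's own z axis and vertical below 0.06 rad and value of joint clamp below 0.035 rad and value of joint catch below 0.1 rad and z of catch_nose in the frame of pin_mid below -0.003 m and linear speed of block_orange below 0.02 m/s); the robot touches nothing.
It fails at once if another fitting block or loose thing was moved more than 3 cm (distance of any of block_black, block_green, tape, carton_small, screwdriver, jar from where it was at the start of the episode above 0.03 m).
It also fails if it takes over 62 s, if anything falls off the work surface, if the arm or the gripper's body presses on something with over 40 N, if the wrist force passes 120 N, or if a joint passes its speed limit or range.

### The arm

A 6-joint arm with a two-finger parallel gripper is mounted at the origin on the work surface. World frame = base frame: x ahead of the robot, y to its left, z up, the work surface at z = 0. Lengths are in m, angles in rad, forces in N, time in s.
With the tool pointing down it reaches from about 0.25 to 0.725 m from the base axis. Payload 4 kg.
Tool frame: the origin (TCP) lies on the centre line of the jaws, within the pads' length; the fingertips stand 11 mm ahead of it and the grasp point (between the pads) lies 8 mm behind it; z points along the fingers, x is the direction in which the jaws open and shut, and the axes are right-handed (so a half turn about z gives the same grasp; the last joint's range is limited). The gripper opens to 85 mm and grips with 20 to 120 N. Pads are 22 mm wide; open, the fingers measure 114 mm over their backs; the gripper's body (76 mm by 85 mm) begins 54 mm behind the grasp point. The pads swing forward as they close: fully open they stand 13 mm farther back than shut.
Start: joints at [1.223, 0.241, 0.005, 1.335, 0, 1.571], TCP at [0.17, 0.47, 0.242] pointing down, gripper open.
Joint ranges: [-2.72, 2.72], [-1.05, 1.87], [-1.09, 1.28], [-1.99, 2.15], [-1.42, 1.44], [-3.14, 3.14]. Speed limits (rad/s): [2.79, 2.79, 3.14, 3.14, 3.14, 3.14].

### API

Orientations are given as a unit quaternion [x, y, z, w].
In Python, from workcell import bot, viewer, order gives the robot as it stands. The module is installed in compiled form; this text tells all that it offers.
- The arm moves only by the tool send_rows, never from a script. Its argument "increments" is a list that holds one entry, the list of rows, each a list of 4 numbers: the shift along the tool's x, y, z in m, then the turn about the tool's z in degrees. A call has exactly 8 rows; each row shifts and turns the pose as measured when the row begins, along the tool's axes as they then stand; what a row does not reach is not made up. A row lasts 1/10 s, in which the tool goes at most 50 mm and 8.59 degrees, less where a joint would pass 70% of its speed; a pose out of reach is approached as far as the arm can. A call is refused whole if a number of a shift passes 0.05 or a number of a turn 8.59, either way. A call with a gripper value outside its range is refused whole. "hand" is the closure, from -1 (fully open) to 1 (shut), so that 0 is half open, set as the call begins (left out, the last holds). The fingers move at their own pace and stop on an object; the grip force is fixed at half the most. Time passes only in rows, so rows that do not move let the fingers close, or fill a call up. It gives the time, the measured TCP pose, the force and the opening at its end, in the units of the state.
- bot.get_obs(): the state, without advancing time (a new reading comes with each control period).
- viewer.camera(name): name is "scene" or "top" or "wrist"; returns a dict with "image" (420x560x3 uint8, red, green, blue), "range_z" (420x560 float32, m along the optical axis (not along the pixel's ray), 0 where there is no reading), "camera_matrix" (3x3 intrinsics, pixels), "eye" and "rotation" of the camera in the world. Camera axes: x right, y down, z forward; pixel columns grow to the right and rows downward; lengths in m; the calibration is good to about 2 mm. A picture is of the moment at which its call begins.
- order.job_done(): hands the job in, once; it reports no verdict.
The state is a dict: "clock": time; "joint_pos": joint angles; "joint_vel": joint speeds; "tau": joint torques, N m; "eef_pos": TCP position; "tool_rot": TCP orientation; "ft_force": force on the tool from outside, world axes, zero at the start; "ft_torque": the same for the moment, N m; "grip_width": finger opening in m.
Only numpy, scipy, OpenCV 4.12 (cv2) and the standard library are available. Lean on these libraries where they do the work, as an engineer would, in place of code of your own. Each camera call takes 0.05 s, during which the arm holds its last target.

## Working session

There is one attempt and no reset: what is moved stays moved. The work goes in short steps, Python scripts to look and compute and a tool call to move; the robot and the scene stay as the last step left them, time stands still between calls to the robot, and variables do not carry over. Pictures are saved under pics/ and viewed, and the job is handed in when it is done.

Besides the shell and the picture viewer there is one more tool, called after ">>>" in YAML: its name, and indented under it one key for each argument. send_rows: Moves the arm, as the interface text tells. Its arguments: {"type":"object","properties":{"increments":{"type":"array","items":{"type":"array","items":{"type":"array","items":{"type":"number"}}}},"hand":{"type":"number"}},"required":["increments"]}

```bash
mkdir -p pics
cat > h.py <<'E'
import numpy as np, cv2
from workcell import bot, viewer, order
def grab(n,tag):
    c=viewer.camera(n); cv2.imwrite(f'pics/{tag}.png',c['image'][:,:,::-1]); np.savez(f'{tag}.npz',**c); return c
def pts(c):
    K=np.array(c['camera_matrix']);z=c['range_z'];h,w=z.shape
    u,v=np.meshgrid(np.arange(w),np.arange(h))
    P=np.stack([(u-K[0,2])/K[0,0]*z,(v-K[1,2])/K[1,1]*z,z],-1)
    return P@np.array(c['rotation']).T+np.array(c['eye'])
def ray(c,u,v,zp):
    K=np.array(c['camera_matrix']);d=np.array(c['rotation'])@np.array([(u-K[0,2])/K[0,0],(v-K[1,2])/K[1,1],1])
    e=np.array(c['eye']);return e+d*(zp-e[2])/d[2]
def load(tag): return dict(np.load(tag+'.npz'))
E
python3 - <<'E'
from h import *
for n in ['scene','top','wrist']:
    c=grab(n,n+'0'); print(n,c['eye'],c['rotation'],c['camera_matrix'][0])
print(bot.get_obs())
E
```

```text
scene [1.21724179 0.55625968 0.95750998] [ 0.39788271  0.81929727 -0.37051417 -0.18210048] [475.35596808   0.         279.89983799]
top [ 0.36895384 -0.04703249  1.68871705] [ 0.70737545 -0.70616057  0.02426979 -0.01918846] [506.48416619   0.         278.43062082]
wrist [0.09330055 0.49820132 0.37307374] [0.80796073 0.56604174 0.09320475 0.13457001] [377.2926658    0.         277.45177144]
{'clock': 0.15, 'joint_pos': array([1.22300561e+00, 2.41288672e-01, 4.02639830e-03, 1.33520105e+00,
       1.26892013e-05, 1.57079088e+00]), 'joint_vel': array([ 0.00039284, -0.0005632 ,  0.00575256,  0.00048273,  0.00158001,
        0.00057145]), 'tau': array([ 1.63886295e-05, -3.72635615e+01,  2.52638483e+01,  1.23795305e-02,
        1.73420267e-05, -3.17625478e-06]), 'eef_pos': array([0.17024871, 0.46962772, 0.24159032]), 'tool_rot': array([ 8.18784338e-01,  5.74100612e-01, -6.86098715e-04,  4.73312129e-04]), 'ft_force': array([-0.59342555, -0.36327033,  0.06410374]), 'ft_torque': array([0.00357225, 0.01457764, 0.04400085]), 'grip_width': 0.08537342016161338}
```

Rotation is a quaternion; fix helpers.

```bash
sed -i "s/^from workcell.*/&\nfrom scipy.spatial.transform import Rotation as R\ndef RM(c): return R.from_quat(c['rotation']).as_matrix()/; s/np.array(c\['rotation'\])/RM(c)/" h.py; cat h.py
```

```text
import numpy as np, cv2
from workcell import bot, viewer, order
from scipy.spatial.transform import Rotation as R
def RM(c): return R.from_quat(c['rotation']).as_matrix()
def grab(n,tag):
    c=viewer.camera(n); cv2.imwrite(f'pics/{tag}.png',c['image'][:,:,::-1]); np.savez(f'{tag}.npz',**c); return c
def pts(c):
    K=np.array(c['camera_matrix']);z=c['range_z'];h,w=z.shape
    u,v=np.meshgrid(np.arange(w),np.arange(h))
    P=np.stack([(u-K[0,2])/K[0,0]*z,(v-K[1,2])/K[1,1]*z,z],-1)
    return P@RM(c).T+np.array(c['eye'])
def ray(c,u,v,zp):
    K=np.array(c['camera_matrix']);d=RM(c)@np.array([(u-K[0,2])/K[0,0],(v-K[1,2])/K[1,1],1])
    e=np.array(c['eye']);return e+d*(zp-e[2])/d[2]
def load(tag): return dict(np.load(tag+'.npz'))
```

View pics/scene0.png

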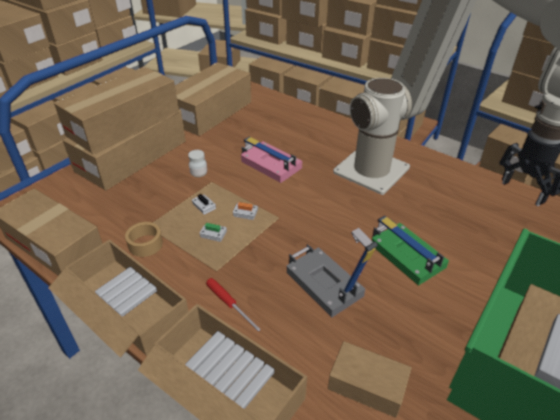

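View pics/top0.png

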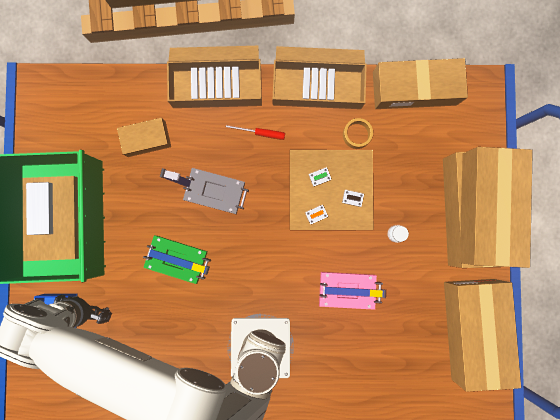

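View pics/wrist0.png

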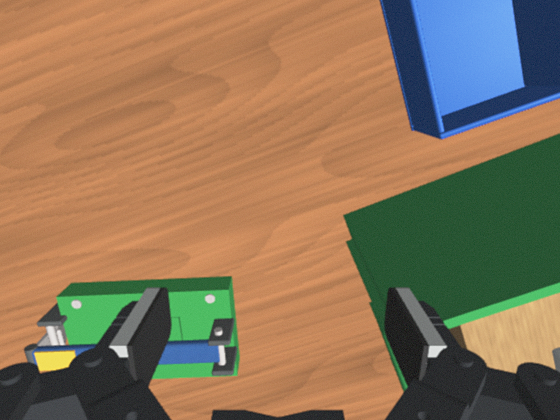

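Candidates in the top view: blocks with orange rib (317,214), green rib (319,176), black rib (353,198); carriers grey (213,190), green (177,258), pink (351,291). I choose the orange block and the grey carrier, and check both in a close crop with measurements.

Run:
```python
from h import *
for tag in ['top0','scene0']:
    c=load(tag); P=pts(c); im=c['image']; hsv=cv2.cvtColor(im,cv2.COLOR_RGB2HSV)
    def rep(name,m):
        n,l,s,ce=cv2.connectedComponentsWithStats(m.astype(np.uint8))
        for i in range(1,n):
            if s[i,4]<25: continue
            q=P[l==i]; r=cv2.minAreaRect(q[:,:2].astype(np.float32))
            print(tag,name,ce[i].round(1),s[i,4],'med',np.median(q,0).round(4),'rect',np.round(r[0],4),np.round(r[1],4),round(r[2],1),'z',q[:,2].min().round(3),q[:,2].max().round(3))
    H,S,V=[hsv[...,i].astype(int) for i in range(3)]
    roi=(np.linalg.norm(P[...,:2]-[0.5,-0.2],axis=-1)<.16)&(P[...,2]<.1)
    rep('orange',(H<16)&(H>4)&(S>190)&(V>170)&roi&(P[...,2]>.02))
    rep('blocktop',(P[...,2]>.017)&(P[...,2]<.03)&roi)
    roi2=(P[...,0]>.35)&(P[...,1]>0)&(P[...,1]<.4)&(P[...,0]<.75)
    rep('plate',(S<60)&(P[...,2]>.024)&(P[...,2]<.036)&roi2)
    rep('floor',(S<60)&(P[...,2]>.005)&(P[...,2]<.016)&roi2)
    rep('high',(P[...,2]>.075)&(P[...,2]<.3)&roi2)
    rep('yellow',(H>20)&(H<32)&(S>150)&roi2&(P[...,2]>.06))
c=load('top0')['image']; a=cv2.resize(c[150:250,150:270],None,fx=5,fy=5,interpolation=2)
b=cv2.resize(c[150:230,285:375],None,fx=5,fy=5,interpolation=2)
cv2.imwrite('pics/cropA.png',a[:,:,::-1]);cv2.imwrite('pics/cropB.png',b[:,:,::-1])
c=load('scene0')['image']; a=cv2.resize(c[220:320,270:390],None,fx=5,fy=5,interpolation=2);cv2.imwrite('pics/cropC.png',a[:,:,::-1])
```

```text
top0 blocktop [319.7 176.8] 176 med [ 0.5587 -0.1934  0.0227] rect [ 0.5611 -0.1959] [0.044 0.064] 21.0 z 0.017 0.03
top0 blocktop [352.5 198. ] 183 med [ 0.4863 -0.3019  0.0235] rect [ 0.4901 -0.3048] [0.0652 0.0441] 78.4 z 0.017 0.03
top0 blocktop [316.1 214.1] 179 med [ 0.4365 -0.1828  0.0232] rect [ 0.4361 -0.1834] [0.0432 0.0637] 23.3 z 0.017 0.03
top0 plate [214.3 190.5] 1281 med [0.5112 0.1502 0.0293] rect [0.5138 0.1551] [0.1802 0.1092] 75.1 z 0.024 0.036
top0 floor [213.6 190.6] 219 med [0.5135 0.1558 0.0097] rect [0.5136 0.1564] [0.0641 0.0474] 74.8 z 0.005 0.016
top0 high [173.5 177. ] 245 med [0.5367 0.2482 0.2439] rect [0.5388 0.2542] [0.0567 0.0256] 73.7 z 0.078 0.257
scene0 blocktop [202.9 204.1] 165 med [ 0.5012 -0.2945  0.0238] rect [ 0.4936 -0.3047] [0.0672 0.0456] 77.8 z 0.017 0.03
scene0 blocktop [244.7 211.3] 171 med [ 0.4485 -0.1754  0.0235] rect [ 0.441  -0.1831] [0.0501 0.0655] 27.9 z 0.017 0.03
scene0 blocktop [212.6 232.4] 190 med [ 0.5724 -0.1865  0.0235] rect [ 0.5645 -0.1964] [0.0456 0.0656] 23.1 z 0.017 0.03
scene0 plate [322.1 277.6] 1878 med [0.5223 0.1477 0.0297] rect [0.5141 0.1499] [0.197  0.1143] 75.3 z 0.024 0.036
scene0 floor [324.  278.9] 272 med [0.5066 0.1487 0.0101] rect [0.5073 0.1495] [0.0596 0.0385] 75.8 z 0.006 0.016
scene0 floor [292.4 276.6] 29 med [0.5526 0.0795 0.0129] rect [0.5523 0.0804] [0.0493 0.0029] 74.8 z 0.006 0.016
scene0 floor [331.3 301.7] 142 med [0.567  0.226  0.0109] rect [0.5581 0.2005] [0.0811 0.1607] 27.8 z 0.005 0.016
scene0 high [360.5 255.6] 605 med [0.5476 0.2568 0.2251] rect [0.5432 0.2537] [0.0572 0.0279] 78.5 z 0.075 0.255
```

View pics/cropA.png

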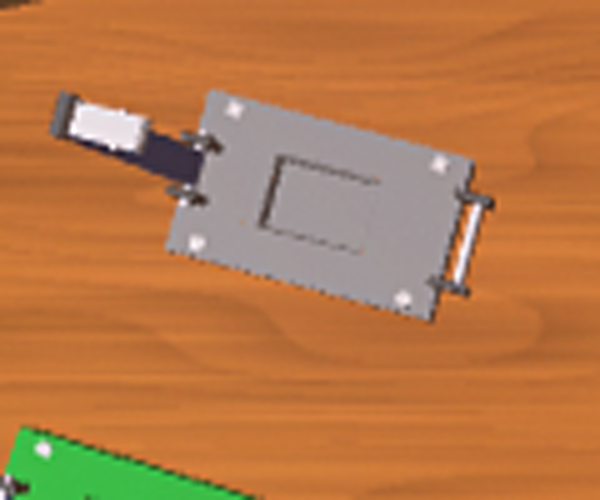

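View pics/cropB.png

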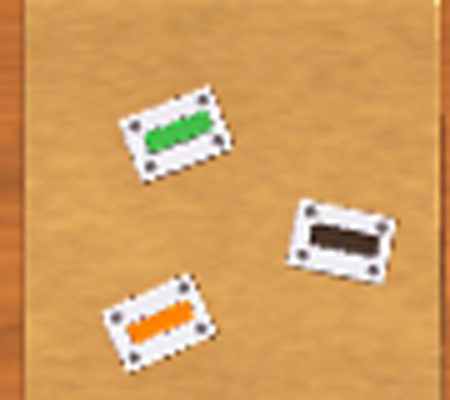

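View pics/cropC.png

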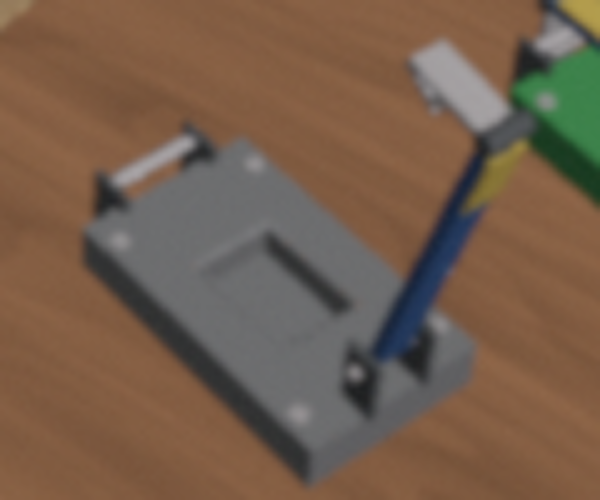

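The crops confirm it: the orange-ribbed block is the lower left one on the sheet, and the grey carrier has an empty recess with the clamp open at image left (+y). Next I work out the clamp angle and the first move.

```bash
cat >> h.py <<'E'
def plan(p,yaw=None,step=.05,rot=8.5,nmax=24):
    """print rows; yaw deg of tool x (mod 180 chosen nearest)"""
    o=bot.get_obs(); M=R.from_quat(o['tool_rot']).as_matrix(); pos=np.array(o['eef_pos']); p=np.array(p)
    psi=np.degrees(np.arctan2(M[1,0],M[0,0])); d=0 if yaw is None else (yaw-psi+90)%180-90
    D=p-pos; n=int(np.ceil(max(np.linalg.norm(D)/step,abs(d)/rot)-1e-9)); n=max(n,1)
    for i in range(min(n,nmax)):
        a=np.radians(psi+d*i/n); x=np.array([np.cos(a),np.sin(a),0]); y=np.array([np.sin(a),-np.cos(a),0]); v=D/n
        print([round(float(v@x),4),round(float(v@y),4),round(-float(v[2]),4),round(-d/n,2)],end=',\n')
    print('pos',pos.round(4),'yaw',round(psi,2),'tilt',np.degrees(np.arccos(-M[2,2])).round(2),'F',np.round(o['ft_force'],1),'w',round(o['grip_width'],4),'t',round(o['clock'],2))
E
python3 - <<'E'
from h import *
C=np.array([.5138,.1555]);a=np.radians(75.1);Y=np.array([np.cos(a),np.sin(a)]);X=np.array([np.sin(a),-np.cos(a)])
for t in ['top0','scene0']:
    c=load(t);P=pts(c);im=cv2.cvtColor(c['image'],cv2.COLOR_RGB2HSV)
    q=P[...,:2]-C; y=q@Y;x=q@X
    m=(abs(x)<.03)&(y>0.0)&(y<.25)&(P[...,2]>.075)&(P[...,2]<.3)
    o=np.argsort(P[...,2][m])[::14]
    print(t); print(np.c_[x[m],y[m],P[...,2][m],im[...,0][m],im[...,1][m]][o].round(3))
plan([.436,-.183,.22],23.3)
E
```

```text
top0
[[ 1.70e-02  7.20e-02  7.70e-02  3.00e+00  2.40e+01]
 [ 9.00e-03  8.40e-02  9.20e-02  1.39e+02  6.80e+01]
 [-9.00e-03  8.60e-02  1.04e-01  1.37e+02  6.30e+01]
 [-1.10e-02  9.00e-02  1.13e-01  1.71e+02  7.90e+01]
 [ 2.00e-03  9.40e-02  1.29e-01  1.43e+02  6.30e+01]
 [ 0.00e+00  9.40e-02  1.44e-01  1.41e+02  5.30e+01]
 [-1.00e-02  1.07e-01  1.75e-01  1.54e+02  5.00e+01]
 [-1.00e-02  9.40e-02  2.36e-01  1.68e+02  1.00e+01]
 [ 7.00e-03  1.06e-01  2.43e-01  1.50e+02  8.00e+00]
 [-4.00e-03  1.21e-01  2.44e-01  7.00e+00  6.80e+01]
 [-9.00e-03  8.40e-02  2.45e-01  1.61e+02  1.50e+01]
 [ 3.00e-03  1.07e-01  2.46e-01  1.62e+02  1.10e+01]
 [-9.00e-03  7.40e-02  2.47e-01  1.75e+02  3.60e+01]
 [ 4.00e-03  9.00e-02  2.48e-01  1.61e+02  9.00e+00]
 [-3.00e-03  8.40e-02  2.49e-01  1.65e+02  9.00e+00]
 [-1.10e-02  1.23e-01  2.51e-01  1.76e+02  1.70e+01]
 [-3.00e-03  9.30e-02  2.52e-01  1.61e+02  9.00e+00]
 [-3.00e-03  8.10e-02  2.54e-01  1.59e+02  1.10e+01]]
scene0
[[ 1.10e-02  8.70e-02  7.50e-02  1.08e+02  1.54e+02]
 [ 1.50e-02  8.60e-02  8.30e-02  1.11e+02  1.16e+02]
 [ 2.00e-03  9.20e-02  9.10
[... 2251 characters left out ...]
31, 0.0333, 0.0014, np.float64(3.12)],
[-0.0312, 0.0351, 0.0014, np.float64(3.12)],
[-0.0293, 0.0367, 0.0014, np.float64(3.12)],
[-0.0272, 0.0383, 0.0014, np.float64(3.12)],
[-0.0251, 0.0397, 0.0014, np.float64(3.12)],
[-0.0229, 0.041, 0.0014, np.float64(3.12)],
[-0.0207, 0.0422, 0.0014, np.float64(3.12)],
[-0.0183, 0.0433, 0.0014, np.float64(3.12)],
[-0.016, 0.0442, 0.0014, np.float64(3.12)],
[-0.0135, 0.045, 0.0014, np.float64(3.12)],
[-0.0111, 0.0457, 0.0014, np.float64(3.12)],
[-0.0086, 0.0462, 0.0014, np.float64(3.12)],
[-0.006, 0.0466, 0.0014, np.float64(3.12)],
[-0.0035, 0.0468, 0.0014, np.float64(3.12)],
pos [0.1702 0.4696 0.2416] yaw 70.07 tilt 0.1 F [-0.6 -0.4  0.1] w 0.0854 t 0.15
```

The clamp leans at about 1.8 rad. The wrist camera sits on the tool's -y side, so I'll use the flipped grasp, yaw about 203° at the block and 165° at the carrier, to keep it away from the clamp.

```bash
sed -i "s/def plan(p,yaw=None/def plan(p,yaw=None,full=False/; s/(yaw-psi+90)%180-90/((yaw-psi) if full else (yaw-psi+90)%180-90)/; s/round(-d\/n,2)/round(-float(d)\/n,2)/" h.py
python3 - <<'E'
from h import *
plan([.436,-.183,.20],203.3,full=True)
E
```

```text
[-0.0327, 0.0295, 0.0026, -8.33],
[-0.0366, 0.0245, 0.0026, -8.33],
[-0.0398, 0.0189, 0.0026, -8.33],
[-0.0421, 0.013, 0.0026, -8.33],
[-0.0435, 0.0067, 0.0026, -8.33],
[-0.044, 0.0003, 0.0026, -8.33],
[-0.0436, -0.006, 0.0026, -8.33],
[-0.0423, -0.0123, 0.0026, -8.33],
[-0.0401, -0.0183, 0.0026, -8.33],
[-0.037, -0.0239, 0.0026, -8.33],
[-0.0331, -0.029, 0.0026, -8.33],
[-0.0286, -0.0335, 0.0026, -8.33],
[-0.0234, -0.0373, 0.0026, -8.33],
[-0.0178, -0.0403, 0.0026, -8.33],
[-0.0118, -0.0424, 0.0026, -8.33],
[-0.0055, -0.0437, 0.0026, -8.33],
pos [0.1702 0.4696 0.2416] yaw 70.07 tilt 0.1 F [-0.6 -0.4  0.1] w 0.0854 t 0.15
```

>>> send_rows:
  increments:
    - [[-0.033, 0.03, 0.002, -8.3], [-0.037, 0.024, 0.002, -8.3], [-0.04, 0.019, 0.002, -8.3], [-0.042, 0.013, 0.002, -8.3], [-0.043, 0.007, 0.002, -8.3], [-0.044, 0, 0.002, -8.3], [-0.044, -0.006, 0.002, -8.3], [-0.042, -0.012, 0.002, -8.3]]
  hand: -1

```text
clock: 0.95
eef_pos: [0.2878, 0.1709, 0.2247]
tool_rot: [0.411, 0.911, -0.002, 0.0]
ft_force: [0.7, 0.2, -0.1]
grip_width: 0.0855
```

Run:
```python
from h import *
plan([.436,-.183,.20],203.3-360,full=True);plan([.436,-.183,.20],203.3,full=True); print(bot.get_obs()['joint_pos'])
```

```text
[-0.0107, -0.0036, 0.0007, 8.47],
[-0.0111, -0.002, 0.0007, 8.47],
[-0.0113, -0.0003, 0.0007, 8.47],
[-0.0112, 0.0013, 0.0007, 8.47],
[-0.0109, 0.003, 0.0007, 8.47],
[-0.0103, 0.0045, 0.0007, 8.47],
[-0.0096, 0.006, 0.0007, 8.47],
[-0.0086, 0.0073, 0.0007, 8.47],
[-0.0074, 0.0085, 0.0007, 8.47],
[-0.006, 0.0095, 0.0007, 8.47],
[-0.0046, 0.0103, 0.0007, 8.47],
[-0.003, 0.0109, 0.0007, 8.47],
[-0.0014, 0.0112, 0.0007, 8.47],
[0.0003, 0.0113, 0.0007, 8.47],
[0.002, 0.0111, 0.0007, 8.47],
[0.0036, 0.0107, 0.0007, 8.47],
[0.0051, 0.0101, 0.0007, 8.47],
[0.0065, 0.0092, 0.0007, 8.47],
[0.0078, 0.0081, 0.0007, 8.47],
[0.0089, 0.0069, 0.0007, 8.47],
[0.0099, 0.0055, 0.0007, 8.47],
[0.0106, 0.004, 0.0007, 8.47],
[0.011, 0.0024, 0.0007, 8.47],
[0.0113, 0.0007, 0.0007, 8.47],
pos [0.2878 0.1709 0.2247] yaw 131.41 tilt 0.2 F [ 0.7  0.2 -0.1] w 0.0855 t 0.95
[-0.0404, -0.0137, 0.0027, -7.99],
[-0.0381, -0.0191, 0.0027, -7.99],
[-0.0351, -0.0242, 0.0027, -7.99],
[-0.0314, -0.0289, 0.0027, -7.99],
[-0.027, -0.033, 0.0027, -7.99],
[-0.0222, -0.0364, 0.0027, -7.99],
[-0.0169, -0.0391, 0.0027, -7.99],
[-0.0113, -0.0411, 0.0027, -7.99],
[-0.0055, -0.0423, 0.0027, -7.99],
pos [0.2878 0.1709 0.2247] yaw 131.41 tilt 0.2 F [ 0.7  0.2 -0.1] w 0.0855 t 0.95
[ 0.53771284 -0.07870571 -0.39434234  1.25790167 -0.00211937 -0.18496417]
```

>>> send_rows:
  increments:
    - [[-0.04, -0.014, 0.003, -8.0], [-0.038, -0.019, 0.003, -8.0], [-0.035, -0.024, 0.003, -8.0], [-0.031, -0.029, 0.003, -8.0], [-0.027, -0.033, 0.003, -8.0], [-0.022, -0.036, 0.003, -8.0], [-0.017, -0.039, 0.003, -8.0], [-0.011, -0.041, 0.003, -8.0]]
  hand: 0.2

```text
clock: 1.75
eef_pos: [0.3774, -0.1038, 0.2049]
tool_rot: [-0.053, 0.999, -0.001, 0.0]
ft_force: [1.1, -0.7, -0.3]
grip_width: 0.0336
```

Run:
```python
from h import *
c=grab('wrist','w1'); plan([.436,-.183,.14],203.3,full=True)
P=pts(c);hsv=cv2.cvtColor(c['image'],cv2.COLOR_RGB2HSV)
H,S,V=[hsv[...,i].astype(int) for i in range(3)]
m=(H<18)&(H>3)&(S>190)&(V>150)&(P[...,2]>.02)&(P[...,2]<.06)
n,l,s,ce=cv2.connectedComponentsWithStats(m.astype(np.uint8))
for i in range(1,n):
    if s[i,4]>60:
        q=P[l==i]; t=q[q[:,2]>.038]; print(ce[i],s[i,4],q[:,2].min(),q[:,2].max(),np.median(t[:,2]) if len(t) else 0, cv2.minAreaRect(t[:,:2].astype(np.float32)) if len(t)>5 else '')
```

```text
[-0.0011, -0.0018, 0.0014, -8.38],
[-0.0008, -0.0019, 0.0014, -8.38],
[-0.0005, -0.002, 0.0014, -8.38],
[-0.0002, -0.0021, 0.0014, -8.38],
[0.0001, -0.0021, 0.0014, -8.38],
[0.0004, -0.002, 0.0014, -8.38],
[0.0007, -0.002, 0.0014, -8.38],
[0.001, -0.0019, 0.0014, -8.38],
[0.0012, -0.0017, 0.0014, -8.38],
[0.0015, -0.0015, 0.0014, -8.38],
[0.0017, -0.0013, 0.0014, -8.38],
[0.0018, -0.001, 0.0014, -8.38],
[0.002, -0.0007, 0.0014, -8.38],
[0.002, -0.0004, 0.0014, -8.38],
[0.0021, -0.0001, 0.0014, -8.38],
[0.0021, 0.0002, 0.0014, -8.38],
[0.002, 0.0005, 0.0014, -8.38],
[0.0019, 0.0008, 0.0014, -8.38],
[0.0018, 0.001, 0.0014, -8.38],
[0.0016, 0.0013, 0.0014, -8.38],
[0.0014, 0.0015, 0.0014, -8.38],
[0.0012, 0.0017, 0.0014, -8.38],
[0.0009, 0.0019, 0.0014, -8.38],
[0.0007, 0.002, 0.0014, -8.38],
pos [ 0.379  -0.1085  0.2047] yaw -173.84 tilt 0.41 F [ 2.4 -4.1  0.3] w 0.0338 t 1.8
```

View pics/w1.png

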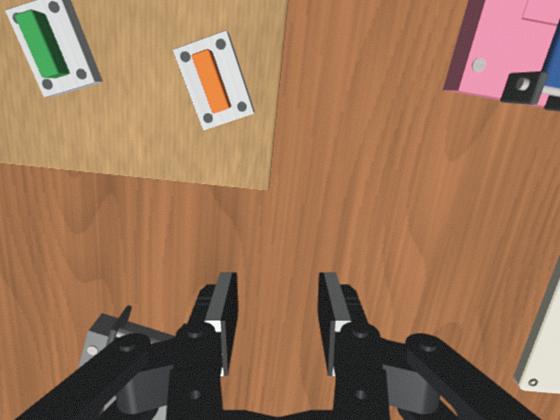

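The orange rib is at (210,80) in the wrist view, with the green block at (40,48). My colour threshold missed it, so I'll fix that.

```bash
cat >> h.py <<'E'
def findblock(c,cx=None):
    P=pts(c);hsv=cv2.cvtColor(c['image'],cv2.COLOR_RGB2HSV);H,S,V=[hsv[...,i].astype(int) for i in range(3)]
    m=((H<18)|(H>176))&(S>150)&(V>120)&(P[...,2]>.02)&(P[...,2]<.06)
    n,l,s,ce=cv2.connectedComponentsWithStats(m.astype(np.uint8))
    for i in range(1,n):
        if s[i,4]<150: continue
        q=P[l==i]; zt=np.percentile(q[:,2],90); k=((l==i)&(P[...,2]>zt-.004)).astype(np.uint8)
        ct=max(cv2.findContours(k,0,2)[0],key=cv2.contourArea); w=np.array([ray(c,u,v,.042)[:2] for u,v in ct[:,0]],np.float32)
        print('rib',ce[i].round(0),s[i,4],'ztop',zt.round(4),cv2.minAreaRect(w),cv2.minAreaRect(P[k>0][:,:2].astype(np.float32)))
E
python3 - <<'E'
from h import *
c=load('w1');P=pts(c);print(cv2.cvtColor(c['image'],cv2.COLOR_RGB2HSV)[75:85:4,208:214:2],P[80,210])
findblock(c)
plan([.436,-.183,.14],203.3-360,full=True)
E
```

```text
[[[ 13 182 237]
  [ 12 189 235]
  [ 13 182 237]]

 [[ 13 184 235]
  [ 13 181 237]
  [ 12 183 236]]

 [[ 13 186 236]
  [ 12 184 237]
  [ 13 179 237]]] [ 0.43729921 -0.18484271  0.0422882 ]
rib [210.  81.] 1108 ztop 0.0429 ((0.4368598163127899, -0.18394562602043152), (0.013431654311716557, 0.04250225052237511), 23.822919845581055) ((0.4369865655899048, -0.18399520218372345), (0.013445491902530193, 0.0427023246884346), 23.867107391357422)
[-0.0162, -0.0267, 0.0216, -5.71],
[-0.0135, -0.0282, 0.0216, -5.71],
[-0.0106, -0.0294, 0.0216, -5.71],
pos [ 0.379  -0.1085  0.2047] yaw -173.84 tilt 0.41 F [ 2.4 -4.1  0.3] w 0.0338 t 1.8
```

>>> send_rows:
  increments:
    - [[-0.016, -0.027, 0.022, -5.8], [-0.013, -0.028, 0.022, -5.8], [-0.01, -0.029, 0.022, -5.8], [0, 0, 0.02, 0], [0, 0, 0.01, 0], [0, 0, 0, 0], [0, 0, 0, 0], [0, 0, 0, 0]]

```text
clock: 2.6
eef_pos: [0.4368, -0.1884, 0.1064]
tool_rot: [-0.206, 0.979, -0.003, 0.001]
ft_force: [0.3, -0.2, 0.3]
grip_width: 0.0343
```

Run:
```python
from h import *
c=grab('wrist','w2');findblock(c)
plan([.4367,-.1838,.06],23.8-180,step=.01,full=True)
```

```text
rib [275. 247.] 1575 ztop 0.0427 ((0.43777307868003845, -0.18412251770496368), (0.01251266524195671, 0.04307601600885391), 24.091562271118164) ((0.4375678300857544, -0.18368807435035706), (0.01255000289529562, 0.04344605281949043), 24.066791534423828)
[-0.0003, 0.0009, 0.0093, -0.01],
[-0.0003, 0.0009, 0.0093, -0.01],
[-0.0003, 0.0009, 0.0093, -0.01],
[-0.0003, 0.0009, 0.0093, -0.01],
[-0.0003, 0.0009, 0.0093, -0.01],
pos [ 0.437  -0.1884  0.1066] yaw -156.25 tilt 0.42 F [ 0.4 -0.3  0.3] w 0.0342 t 2.65
```

View pics/w2.png

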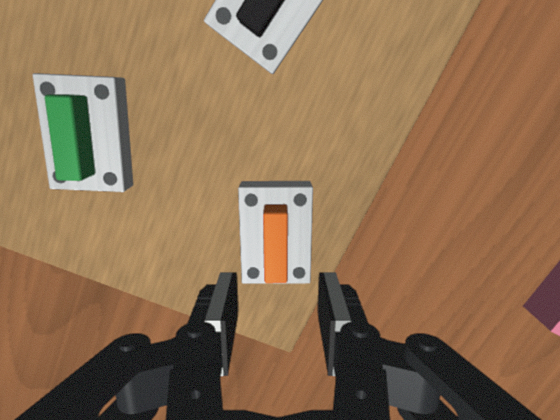

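The orange rib (275,247) is centred between the jaws (about 278). Descending to TCP 0.041.

>>> send_rows:
  increments:
    - [[-0.002, 0.004, 0.018, 0], [0, 0, 0.018, 0], [0, 0, 0.015, 0], [0, 0, 0.009, 0], [0, 0, 0.003, 0], [0, 0, 0, 0], [0, 0, 0, 0], [0, 0, 0, 0]]

```text
clock: 3.45
eef_pos: [0.4436, -0.1849, 0.0501]
tool_rot: [-0.207, 0.978, -0.008, 0.008]
ft_force: [0.6, -0.3, 0.3]
grip_width: 0.0344
```

Run:
```python
from h import *
c=grab('wrist','w3');plan([.4373,-.1838,.037],23.9-180,step=.01,full=True)
```

```text
[0.0027, 0.0018, 0.0066, 0.0],
[0.0027, 0.0018, 0.0066, 0.0],
pos [ 0.4437 -0.185   0.0502] yaw -156.1 tilt 1.35 F [ 0.7 -0.6 -0.7] w 0.0342 t 3.5
```

View pics/w3.png

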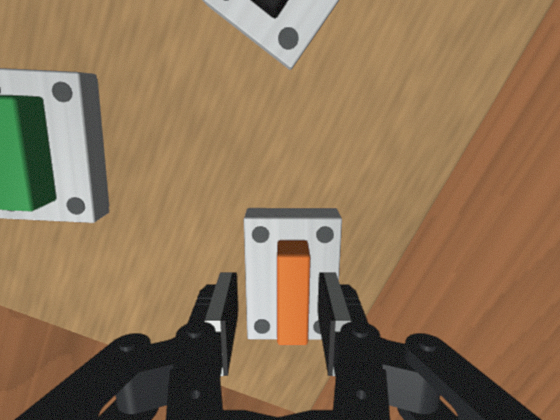

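>>> send_rows:
  increments:
    - [[0.003, 0.002, 0.003, 0], [0.002, 0.001, 0.003, 0], [0.001, 0.001, 0.003, 0], [0, 0, 0.002, 0], [0, 0, 0.001, 0], [0, 0, 0, 0], [0, 0, 0, 0], [0, 0, 0, 0]]

```text
clock: 4.3
eef_pos: [0.4364, -0.1841, 0.0375]
tool_rot: [-0.207, 0.978, -0.009, 0.008]
ft_force: [0.0, -0.7, 0.4]
grip_width: 0.034
```

```bash
cat >> h.py <<'E'
def st():
    o=bot.get_obs();M=R.from_quat(o['tool_rot']).as_matrix();print('toolz',M[:,2].round(4),'j',np.round(o['joint_pos'],3))
E
python3 - <<'E'
from h import *
c=grab('wrist','w4');plan([.4373,-.1838,.037],23.9-180,step=.01,full=True);st()
E
```

```text
[-0.0009, -0.0001, 0.0005, -0.02],
pos [ 0.4364 -0.1841  0.0375] yaw -156.12 tilt 1.4 F [ 0.   0.1 -0.1] w 0.034 t 4.35
toolz [ 0.0202 -0.0136 -0.9997] j [-0.396  0.373 -0.405  0.769 -0.005 -2.384]
```

View pics/w4.png

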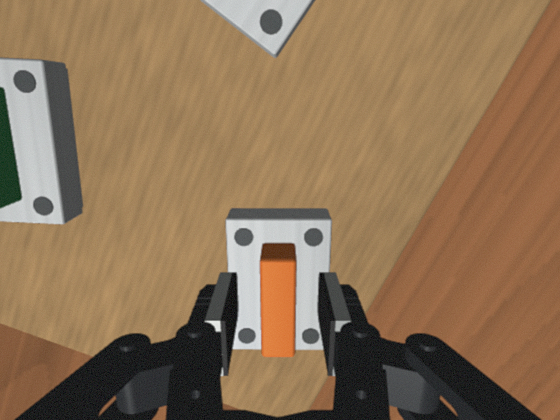

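Rib sits mid-jaw (278). Closing.

>>> send_rows:
  increments:
    - [[0, 0, 0, 0], [0, 0, 0, 0], [0, 0, 0, 0], [0, 0, 0, 0], [0, 0, 0, 0], [0, 0, 0, 0], [0, 0, 0, 0], [0, 0, 0, 0]]
  hand: 1

```text
clock: 5.15
eef_pos: [0.4367, -0.1842, 0.0379]
tool_rot: [-0.207, 0.978, -0.009, 0.009]
ft_force: [-0.2, -0.1, 0.2]
grip_width: 0.0121
```

Run:
```python
from h import *
c=grab('wrist','w5');plan([.437,-.184,.16],-156.1,step=.02,full=True);st()
```

```text
[-0.0001, 0.0, -0.0174, -0.0],
[-0.0001, 0.0, -0.0174, -0.0],
[-0.0001, 0.0, -0.0174, -0.0],
[-0.0001, 0.0, -0.0174, -0.0],
[-0.0001, 0.0, -0.0174, -0.0],
[-0.0001, 0.0, -0.0174, -0.0],
[-0.0001, 0.0, -0.0174, -0.0],
pos [ 0.4367 -0.1842  0.0379] yaw -156.11 tilt 1.44 F [ 1.2 -0.1  1.2] w 0.0122 t 5.2
toolz [ 0.0207 -0.0142 -0.9997] j [-0.396  0.372 -0.404  0.77  -0.005 -2.384]
```

View pics/w5.png

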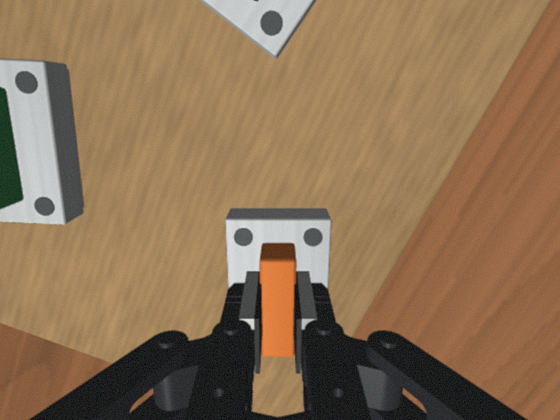

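Gripped, with the rib between the pads at width 12 mm. Lifting.

>>> send_rows:
  increments:
    - [[0, 0, -0.01, 0], [0, 0, -0.017, 0], [0, 0, -0.017, 0], [0, 0, -0.017, 0], [0, 0, -0.017, 0], [0, 0, -0.017, 0], [0, 0, -0.01, 0], [0, 0, -0.005, 0]]

```text
clock: 6.0
eef_pos: [0.4317, -0.1813, 0.1531]
tool_rot: [-0.207, 0.978, -0.007, 0.006]
ft_force: [0.4, 0.1, -1.1]
grip_width: 0.0122
```

Run:
```python
from h import *
plan([.500,.10,.15],-194.9,step=.022,full=True);st()
```

```text
[-0.0126, 0.0164, 0.0002, 2.77],
[-0.0118, 0.017, 0.0002, 2.77],
[-0.011, 0.0175, 0.0002, 2.77],
[-0.0101, 0.018, 0.0002, 2.77],
[-0.0092, 0.0185, 0.0002, 2.77],
[-0.0083, 0.0189, 0.0002, 2.77],
[-0.0074, 0.0193, 0.0002, 2.77],
[-0.0064, 0.0197, 0.0002, 2.77],
[-0.0055, 0.0199, 0.0002, 2.77],
[-0.0045, 0.0202, 0.0002, 2.77],
[-0.0035, 0.0204, 0.0002, 2.77],
[-0.0025, 0.0205, 0.0002, 2.77],
[-0.0015, 0.0206, 0.0002, 2.77],
[-0.0005, 0.0207, 0.0002, 2.77],
pos [ 0.4317 -0.1813  0.1531] yaw -156.11 tilt 1.09 F [ 0.4  0.1 -1.1] w 0.0122 t 6.0
toolz [ 0.0153 -0.0112 -0.9998] j [-0.395  0.226 -0.256  1.07  -0.005 -2.383]
```

>>> send_rows:
  increments:
    - [[-0.013, 0.016, 0, 2.8], [-0.012, 0.017, 0, 2.8], [-0.011, 0.018, 0, 2.8], [-0.01, 0.018, 0, 2.8], [-0.009, 0.018, 0, 2.8], [-0.008, 0.019, 0, 2.8], [-0.007, 0.019, 0, 2.8], [-0.006, 0.02, 0, 2.8]]

```text
clock: 6.8
eef_pos: [0.4704, -0.0178, 0.1501]
tool_rot: [-0.002, 1.0, -0.006, 0.005]
ft_force: [1.1, -0.0, -2.5]
grip_width: 0.0122
```

Run:
```python
from h import *
plan([.500,.10,.15],165.1,step=.024,full=True);st()
```

```text
[-0.0007, 0.0029, 0.0, -8.41],
[-0.0011, 0.0027, 0.0, -8.41],
[-0.0015, 0.0025, 0.0, -8.41],
[-0.0019, 0.0023, 0.0, -8.41],
[-0.0022, 0.002, 0.0, -8.41],
[-0.0025, 0.0016, 0.0, -8.41],
[-0.0027, 0.0013, 0.0, -8.41],
[-0.0028, 0.0009, 0.0, -8.41],
[-0.0029, 0.0004, 0.0, -8.41],
[-0.003, -0.0, 0.0, -8.41],
[-0.0029, -0.0004, 0.0, -8.41],
[-0.0028, -0.0009, 0.0, -8.41],
[-0.0027, -0.0013, 0.0, -8.41],
[-0.0025, -0.0016, 0.0, -8.41],
[-0.0022, -0.002, 0.0, -8.41],
[-0.0019, -0.0023, 0.0, -8.41],
[-0.0015, -0.0025, 0.0, -8.41],
[-0.0011, -0.0027, 0.0, -8.41],
[-0.0007, -0.0029, 0.0, -8.41],
[-0.0003, -0.0029, 0.0, -8.41],
[0.0001, -0.003, 0.0, -8.41],
[0.0006, -0.0029, 0.0, -8.41],
[0.001, -0.0028, 0.0, -8.41],
[0.0014, -0.0026, 0.0, -8.41],
pos [ 0.4704 -0.0178  0.1501] yaw -179.8 tilt 0.89 F [ 1.1 -0.  -2.5] w 0.0122 t 6.8
toolz [ 0.0101 -0.0117 -0.9999] j [-0.031  0.239 -0.247  1.074 -0.011 -1.605]
```

Run:
```python
from h import *
plan([.41,.20,.17],165.1-360,step=.03,full=True);st()
```

```text
[0.0075, 0.0273, -0.0025, 1.89],
[0.0083, 0.027, -0.0025, 1.89],
[0.0092, 0.0267, -0.0025, 1.89],
[0.0101, 0.0264, -0.0025, 1.89],
[0.011, 0.026, -0.0025, 1.89],
[0.0118, 0.0257, -0.0025, 1.89],
[0.0127, 0.0253, -0.0025, 1.89],
[0.0135, 0.0248, -0.0025, 1.89],
pos [ 0.4704 -0.0178  0.1501] yaw -179.8 tilt 0.89 F [ 1.1 -0.  -2.5] w 0.0122 t 6.8
toolz [ 0.0101 -0.0117 -0.9999] j [-0.031  0.239 -0.247  1.074 -0.011 -1.605]
```

I make a short side stop where the wrist camera can see the recess.

>>> send_rows:
  increments:
    - [[0.008, 0.028, -0.003, 1.9], [0.009, 0.028, -0.003, 1.9], [0.01, 0.028, -0.003, 1.9], [0.01, 0.027, -0.003, 1.9], [0.011, 0.027, -0.003, 1.9], [0.012, 0.026, -0.003, 1.9], [0.012, 0.015, 0, 1.9], [0, 0, 0, 1.9]]

```text
clock: 7.6
eef_pos: [0.4103, 0.177, 0.1619]
tool_rot: [0.135, 0.991, -0.006, 0.002]
ft_force: [-0.7, -0.1, -1.5]
grip_width: 0.0123
```

Run:
```python
from h import *
plan([.41,.20,.17],165.1,step=.03,full=True);st()
c=grab('wrist','w6');P=pts(c)
for (zl,zh) in [(.026,.034),(.006,.014)]:
    m=(P[...,2]>zl)&(P[...,2]<zh)&(abs(P[...,0]-.514)<.12)&(abs(P[...,1]-.155)<.12); q=P[m]
    cv2.imwrite(f'pics/m{int(zl*1000)}.png',m.astype(np.uint8)*255); print(m.sum(),np.median(q,0),cv2.minAreaRect(q[:,:2].astype(np.float32)))
```

```text
[0.0064, 0.022, -0.0081, -0.62],
pos [0.4103 0.177  0.1619] yaw 164.48 tilt 0.72 F [-0.7 -0.1 -1.5] w 0.0123 t 7.6
toolz [ 0.0017 -0.0124 -0.9999] j [ 0.415  0.194 -0.273  1.108 -0.012 -0.885]
29479 [0.5102411  0.13339122 0.03003653] ((0.5125552415847778, 0.14570856094360352), (0.20119431614875793, 0.11125678569078445), 75.08724212646484)
4732 [0.51619294 0.15374701 0.01012335] ((0.49875321984291077, 0.14856570959091187), (0.19992482662200928, 0.08386311680078506), 75.46509552001953)
```

View pics/w6.png

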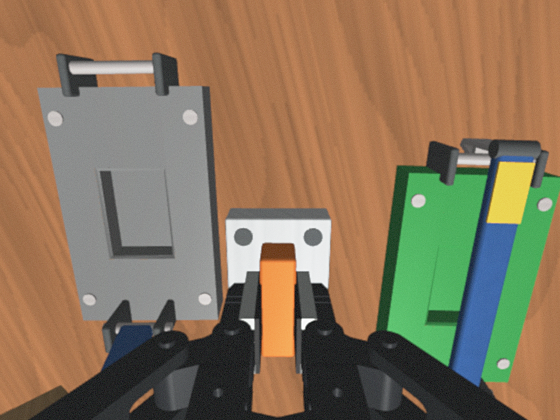

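The grey plate and its recess are in clear view, with corners near (98,170), (164,169), (174,256) and (110,257). I extract the recess outline on the z=0.03 plane.

Run:
```python
from h import *
c=load('w6');P=pts(c)
m=((P[...,2]>.0285)&(P[...,2]<.045)).astype(np.uint8); m[:,220:]=0
cs,h=cv2.findContours(m,cv2.RETR_CCOMP,cv2.CHAIN_APPROX_NONE)
for k,ct in enumerate(cs):
    if h[0][k][3]>=0 and cv2.contourArea(ct)>1500:
        w=np.array([ray(c,u,v,.03)[:2] for u,v in ct[:,0]],np.float32); print('hole',cv2.boundingRect(ct),cv2.minAreaRect(w))
# plate outline: depth-based side gradient check
g=cv2.cvtColor(c['image'],cv2.COLOR_RGB2GRAY)
a=cv2.resize(c['image'][150:280,80:200],None,fx=4.5,fy=4.5,interpolation=2);cv2.imwrite('pics/w6c.png',a[:,:,::-1])
# screw discs
hsv=cv2.cvtColor(c['image'],cv2.COLOR_RGB2HSV);mm=((g>190)&(P[...,2]>.025)&(P[...,2]<.036)).astype(np.uint8);mm[:,220:]=0
n,l,s,ce=cv2.connectedComponentsWithStats(mm)
S=[ray(c,*ce[i],.031)[:2] for i in range(1,n) if 40<s[i,4]<400]; print([ (ce[i].round(1),s[i,4]) for i in range(1,n) if 40<s[i,4]<400]); print(np.array(S).round(4),np.mean(S,0))
```

```text
hole (97, 167, 78, 92) ((0.5144858956336975, 0.15459400415420532), (0.07079111039638519, 0.050319284200668335), 74.57769012451172)
[(array([189.7, 116.7]), np.int32(156)), (array([ 54.5, 118.4]), np.int32(147)), (array([ 88.8, 299.5]), np.int32(87)), (array([204.4, 299. ]), np.int32(107))]
[[0.4524 0.0991]
 [0.5416 0.0754]
 [0.5778 0.2109]
 [0.4888 0.2349]] [0.5151594  0.15505947]
```

View pics/w6c.png

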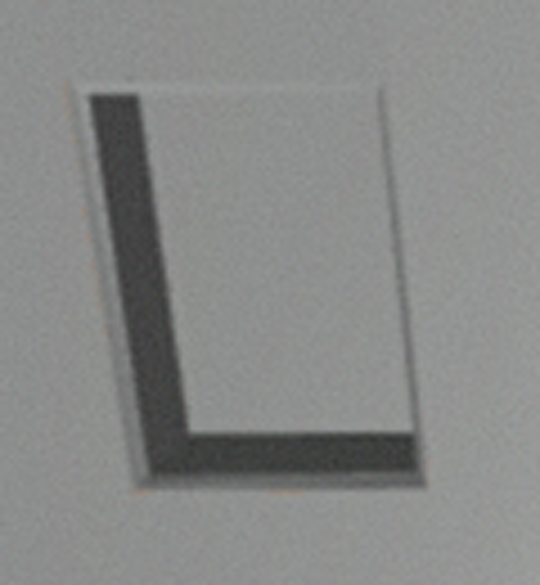

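Run:
```python
from h import *
for t,tcp,yaw in [('w5',[.4367,-.1842,.0379],-156.11),('w6',[.4103,.177,.1619],164.48)]:
    c=load(t);P=pts(c)-np.array(tcp);hsv=cv2.cvtColor(c['image'],cv2.COLOR_RGB2HSV);H,S,V=[hsv[...,i].astype(int) for i in range(3)]
    a=np.radians(yaw);x=P[...,0]*np.cos(a)+P[...,1]*np.sin(a);y=P[...,0]*np.sin(a)-P[...,1]*np.cos(a)
    m=(H<18)&(H>5)&(S>150)&(V>120);m[:,:240]=0;m[:,320:]=0;m[:230]=0;m[370:]=0
    for r in (262,290,330,350): 
        u=np.where(m[r])[0];print(t,r,u.min(),u.max(),'x',x[r,u.min()+1].round(4),x[r,u.max()-1].round(4),'y',y[r,278].round(4),'z',P[r,278,2].round(4))
    for r in (212,218,222,235): print('  block row',r,'y',y[r,278].round(4),'z',P[r,278,2].round(4),[ (x[r,u].round(4),P[r,u,2].round(3)) for u in (232,326)])
    print('  rib bottom row',np.where(m[:,278])[0].max(), y[np.where(m[:,278])[0].max()-1,278])
```

```text
w5 262 260 294 x -0.0072 0.0047 y -0.0205 z 0.0038
w5 290 261 293 x -0.007 0.0045 y -0.0091 z 0.0044
w5 330 262 293 x -0.0068 0.0047 y 0.0088 z 0.0044
w5 350 261 293 x -0.0074 0.0048 y 0.0178 z 0.0048
  block row 212 y -0.0323 z -0.0214 [(np.float64(-0.021), np.float64(-0.022)), (np.float64(0.0196), np.float64(-0.023))]
  block row 218 y -0.032 z -0.014 [(np.float64(-0.0201), np.float64(-0.015)), (np.float64(0.0188), np.float64(-0.015))]
  block row 222 y -0.0303 z -0.0139 [(np.float64(-0.0201), np.float64(-0.014)), (np.float64(0.0187), np.float64(-0.014))]
  block row 235 y -0.0247 z -0.0137 [(np.float64(-0.0203), np.float64(-0.014)), (np.float64(0.0189), np.float64(-0.014))]
  rib bottom row 356 0.021796670119820092
w6 262 260 295 x -0.0073 0.0051 y -0.0201 z 0.0044
w6 290 261 294 x -0.0071 0.0048 y -0.0078 z 0.0035
w6 330 262 293 x -0.0069 0.0046 y 0.0098 z 0.0042
w6 350 261 294 x -0.0075 0.0051 y 0.0189 z 0.0047
  block row 212 y -0.0315 z -0.021 [(np.float64(-0.0209), np.float64(-0.022)), (np.float64(0.0197), np.float64(-0.023))]
  block row 218 y -0.031 z -0.0144 [(np.float64(-0.02), np.float64(-0.015)), (np.float64(0.0187), np.float64(-0.015))]
  block row 222 y -0.0295 z -0.0138 [(np.float64(-0.0201), np.float64(-0.015)), (np.float64(0.0187), np.float64(-0.014))]
  block row 235 y -0.0234 z -0.0146 [(np.float64(-0.0203), np.float64(-0.015)), (np.float64(0.0189), np.float64(-0.014))]
  rib bottom row 356 0.022053822437560374
```

Block offset in the grip is about 0, apart from a 1 mm camera bias along tool x. Correcting for that, the recess is at (0.5138, 0.1552) with yaw -15°, which matches the top view.

Run:
```python
from h import *
plan([.5138,.1552,.12],165.0,step=.02,full=True);st()
```

```text
[-0.0175, 0.0012, 0.007, -0.1],
[-0.0175, 0.0012, 0.007, -0.1],
[-0.0175, 0.0012, 0.007, -0.1],
[-0.0175, 0.0011, 0.007, -0.1],
[-0.0175, 0.0011, 0.007, -0.1],
[-0.0175, 0.0011, 0.007, -0.1],
pos [0.4107 0.1764 0.1619] yaw 164.39 tilt 0.74 F [ 1.4 -0.  -2.3] w 0.0125 t 7.65
toolz [ 0.0021 -0.0128 -0.9999] j [ 0.414  0.194 -0.273  1.107 -0.013 -0.884]
```

>>> send_rows:
  increments:
    - [[-0.018, 0.001, 0.007, -0.1], [-0.018, 0.001, 0.007, -0.1], [-0.018, 0.001, 0.007, -0.1], [-0.018, 0.001, 0.007, -0.1], [-0.017, 0.001, 0.007, -0.1], [-0.013, 0.001, 0.005, -0.1], [-0.004, 0, 0.002, 0], [0, 0, 0, 0]]

```text
clock: 8.45
eef_pos: [0.5157, 0.151, 0.1155]
tool_rot: [0.128, 0.992, -0.008, -0.002]
ft_force: [-0.8, 0.8, -1.9]
grip_width: 0.0125
```

Run:
```python
from h import *
plan([.5138,.1552,.065],165.0,step=.02,full=True);st();grab('scene','s1')
```

```text
[0.001, 0.0012, 0.0168, 0.08],
[0.001, 0.0012, 0.0168, 0.08],
[0.001, 0.0012, 0.0168, 0.08],
pos [0.5157 0.151  0.1155] yaw 165.24 tilt 0.92 F [-0.8  0.8 -1.9] w 0.0125 t 8.45
toolz [-0.0052 -0.0152 -0.9999] j [ 0.292  0.408 -0.103  1.07  -0.013 -1.021]
```

View pics/s1.png

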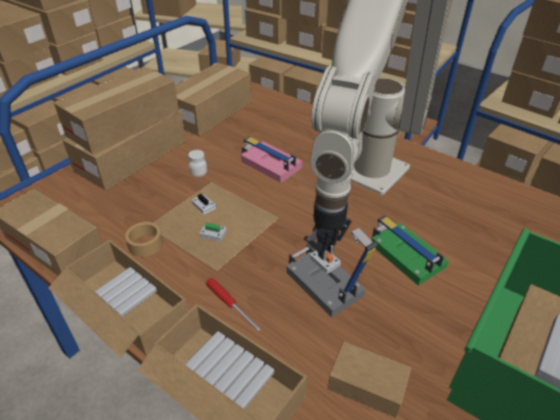

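The block is held above the recess and the gripper is clear of the clamp. Now a slow descent.

>>> send_rows:
  increments:
    - [[0.001, 0.002, 0.009, 0.1], [0.001, 0.001, 0.009, 0.1], [0.001, 0.001, 0.009, 0], [0, 0, 0.009, 0], [0, 0, 0.006, 0], [0, 0, 0.002, 0], [0, 0, 0, 0], [0, 0, 0, 0]]

```text
clock: 9.3
eef_pos: [0.5103, 0.1562, 0.068]
tool_rot: [0.129, 0.992, -0.008, -0.002]
ft_force: [0.5, 0.2, -2.0]
grip_width: 0.0123
```

Run:
```python
from h import *
plan([.5138,.1552,.065],165.0,step=.02,full=True);st()
```

```text
[-0.0036, -0.0001, 0.003, 0.19],
pos [0.5103 0.1562 0.068 ] yaw 165.19 tilt 0.97 F [ 0.5  0.2 -2. ] w 0.0123 t 9.3
toolz [-0.007  -0.0154 -0.9999] j [ 0.304  0.453 -0.171  0.958 -0.013 -1.008]
```

>>> send_rows:
  increments:
    - [[-0.003, 0, 0, 0.2], [-0.001, 0, 0, 0], [0, 0, 0, 0], [0, 0, 0, 0], [0, 0, 0, 0], [0, 0, 0, 0], [0, 0, 0, 0], [0, 0, 0, 0]]

```text
clock: 10.1
eef_pos: [0.516, 0.1553, 0.0695]
tool_rot: [0.131, 0.991, -0.007, -0.001]
ft_force: [0.9, -0.6, -2.4]
grip_width: 0.0123
```

Run:
```python
from h import *
plan([.5138,.1552,.055],165.0,step=.02,full=True);st()
```

```text
[0.0021, -0.0007, 0.0145, -0.06],
pos [0.516  0.1553 0.0695] yaw 164.94 tilt 0.85 F [ 0.9 -0.6 -2.4] w 0.0123 t 10.1
toolz [-0.0038 -0.0144 -0.9999] j [ 0.299  0.458 -0.159  0.962 -0.013 -1.009]
```

>>> send_rows:
  increments:
    - [[0.001, 0, 0.003, 0], [0, 0, 0.003, 0], [0, 0, 0.003, 0], [0, 0, 0.001, 0], [0, 0, 0, 0], [0, 0, 0, 0], [0, 0, 0, 0], [0, 0, 0, 0]]

```text
clock: 10.9
eef_pos: [0.515, 0.1555, 0.0595]
tool_rot: [0.131, 0.991, -0.007, -0.001]
ft_force: [-0.1, 0.6, 0.2]
grip_width: 0.0123
```

Run:
```python
from h import *
plan([.5138,.1552,.05],165.0,step=.02,full=True);st()
```

```text
[0.0011, -0.0006, 0.0095, -0.05],
pos [0.515  0.1555 0.0595] yaw 164.95 tilt 0.82 F [-0.1  0.6  0.2] w 0.0123 t 10.9
toolz [-0.0031 -0.0141 -0.9999] j [ 0.3    0.468 -0.174  0.937 -0.013 -1.008]
```

Underside is about 26 mm above the deck, so the step has entered without contact. Continuing gently.

>>> send_rows:
  increments:
    - [[0.001, 0, 0.003, 0], [0, 0, 0.003, 0], [0, 0, 0.003, 0], [0, 0, 0.002, 0], [0, 0, 0.001, 0], [0, 0, 0, 0], [0, 0, 0, 0], [0, 0, 0, 0]]

```text
clock: 11.7
eef_pos: [0.5142, 0.1552, 0.0466]
tool_rot: [0.131, 0.991, -0.008, -0.001]
ft_force: [0.3, 0.2, -1.3]
grip_width: 0.0126
```

```bash
python3 - <<'E'
from h import *
plan([.5138,.1552,.0435],165.0,step=.02,full=True);st();grab('scene','s2');grab('wrist','w7')
E
python3 -c "
import cv2;a=cv2.imread('pics/s2.png')[200:320,270:390];cv2.imwrite('pics/s2c.png',cv2.resize(a,None,fx=4.5,fy=4.5))"
```

```text
[0.0004, -0.0001, 0.0031, -0.06],
pos [0.5142 0.1552 0.0466] yaw 164.94 tilt 0.88 F [ 0.3  0.2 -1.3] w 0.0126 t 11.7
toolz [-0.003  -0.0151 -0.9999] j [ 0.301  0.482 -0.19   0.906 -0.014 -1.007]
```

View pics/s2c.png

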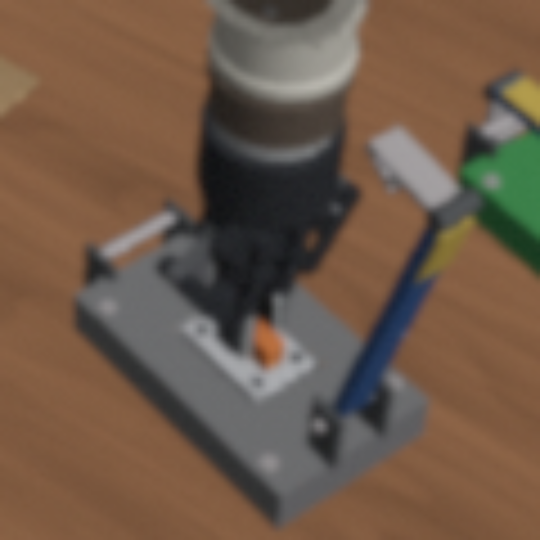

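View pics/w7.png

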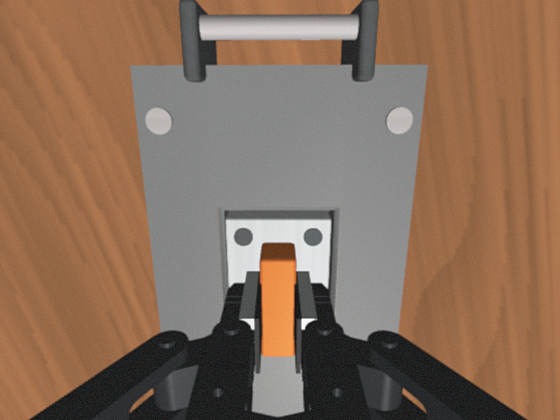

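The block is entering the recess with even gaps on both sides (220–228 and 331–339), and there is about 3 mm to go. Press down.

>>> send_rows:
  increments:
    - [[0, 0, 0.002, 0], [0, 0, 0.002, 0], [0, 0, 0.002, 0], [0, 0, 0.002, 0], [0, 0, 0.002, 0], [0, 0, 0, 0], [0, 0, 0, 0], [0, 0, 0, 0]]

```text
clock: 12.6
eef_pos: [0.5145, 0.1553, 0.0444]
tool_rot: [0.131, 0.991, -0.007, 0.002]
ft_force: [-0.3, -0.3, -1.2]
grip_width: 0.0124
```

Run:
```python
from h import *
plan([.5138,.1552,.0435],165.0,step=.02,full=True);st();c=grab('wrist','w8')
P=pts(c); 
for r,u in [(225,240),(225,278),(225,318),(240,278),(150,278),(200,180),(200,370)]: print(r,u,P[r-1:r+2,u-2:u+3].reshape(-1,3).mean(0).round(4))
```

```text
[0.0007, -0.0002, 0.0009, -0.03],
pos [0.5145 0.1553 0.0444] yaw 164.97 tilt 0.82 F [-0.3 -0.3 -1.2] w 0.0124 t 12.6
toolz [ 0.0019 -0.0142 -0.9999] j [ 0.301  0.482 -0.197  0.894 -0.014 -1.008]
225 240 [0.5234 0.1238 0.0304]
225 278 [0.5082 0.1278 0.0304]
225 318 [0.4923 0.1322 0.0302]
240 278 [0.51   0.1342 0.0305]
150 278 [0.5002 0.0981 0.03  ]
200 180 [0.5439 0.1073 0.0301]
200 370 [0.4695 0.1272 0.03  ]
```

View pics/w8.png

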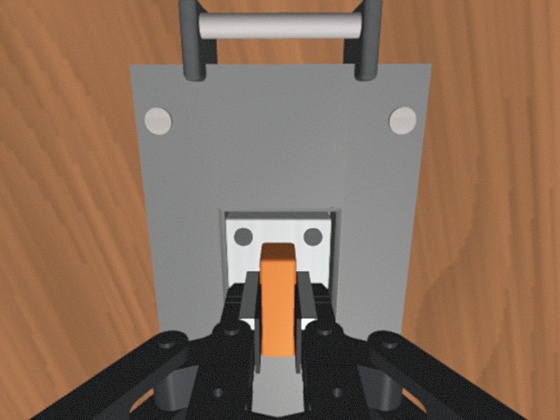

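Block top reads 30.3 mm against the plate's 30.0 mm, so it is flush. Release and rise.

>>> send_rows:
  increments:
    - [[0, 0, 0, 0], [0, 0, 0, 0], [0, 0, 0, 0], [0, 0, 0, 0], [0, 0, -0.004, 0], [0, 0, -0.01, 0], [0, 0, -0.016, 0], [0, 0, -0.016, 0]]
  hand: 0.2

```text
clock: 13.45
eef_pos: [0.5135, 0.1558, 0.0908]
tool_rot: [0.131, 0.991, -0.008, -0.0]
ft_force: [0.2, 0.3, -0.2]
grip_width: 0.0344
```

Run:
```python
from h import *
plan([.5,.10,.13],165.0,step=.02,full=True);st();c=grab('wrist','w9')
P=pts(c);q=P[150:420]; 
hsv=cv2.cvtColor(c['image'],cv2.COLOR_RGB2HSV);H,S,V=[hsv[...,i].astype(int) for i in range(3)]
m=(H<18)&(H>5)&(S>150)&(V>120)&(abs(P[...,2]-.048)<.006);print(m.sum(),np.median(P[m],0),cv2.minAreaRect(P[m][:,:2].astype(np.float32)))
```

```text
[-0.0004, -0.0143, -0.0098, -0.01],
[-0.0004, -0.0143, -0.0098, -0.01],
[-0.0004, -0.0143, -0.0098, -0.01],
[-0.0004, -0.0143, -0.0098, -0.01],
pos [0.5135 0.1558 0.0908] yaw 164.97 tilt 0.86 F [ 0.2  0.3 -0.2] w 0.0344 t 13.45
toolz [-0.0021 -0.0149 -0.9999] j [ 0.302  0.429 -0.141  1.007 -0.014 -1.006]
1993 [0.51554551 0.15456306 0.0479496 ] ((0.5159091949462891, 0.1557658165693283), (0.043877292424440384, 0.01295815221965313), 75.37879943847656)
```

View pics/w9.png

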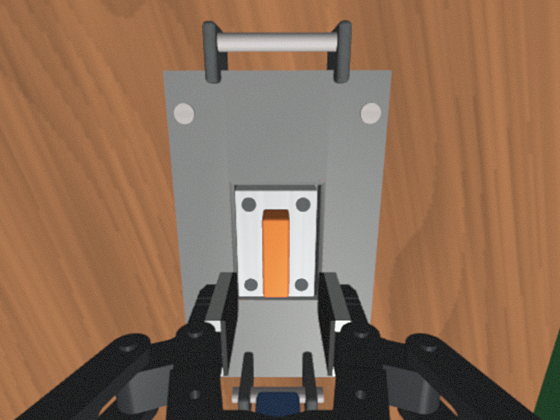

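Block seated: rib top at 48.0 mm, exactly 10+38, and centred. Next I close the fingers, rise, and go over the clamp to reach its outer side.

```bash
cat >> h.py <<'E'
C0=np.array([.5138,.1553]);AY=np.array([np.cos(np.radians(75.05)),np.sin(np.radians(75.05))])
def car(y,z,x=0): 
    X=np.array([AY[1],-AY[0]]); p=C0+AY*y+X*x; return [p[0],p[1],z]
def carpos():
    p=np.array(bot.get_obs()['eef_pos']);q=p[:2]-C0;X=np.array([AY[1],-AY[0]]);print('carrier xyz',(q@X).round(4),(q@AY).round(4),p[2].round(4))
def tip(c):
    P=pts(c);q=P[...,:2]-C0;y=q@AY;X=np.array([AY[1],-AY[0]]);x=q@X
    hsv=cv2.cvtColor(c['image'],cv2.COLOR_RGB2HSV);H,S,V=[hsv[...,i].astype(int) for i in range(3)]
    m=(abs(x)<.02)&(y>-.14)&(y<.2)&(P[...,2]>.05)&(P[...,2]<.27)
    for n,mm in [('blue',m&(H>100)&(H<125)&(S>110)),('yel',m&(H>18)&(H<34)&(S>90))]:
        if mm.sum()>5:
            yy,zz=y[mm],P[...,2][mm]; print(n,mm.sum(),'y %.3f z %.3f'%(np.median(yy),np.median(zz)),'ang',np.arctan2(np.median(zz)-.055,.08-np.median(yy)).round(3))
E
python3 - <<'E'
from h import *
plan(car(-.02,.30),165,step=.03,full=True); carpos(); tip(load('scene0')); plan(car(.165,.30),165,step=.03,full=True)
E
```

```text
[0.0002, -0.0031, -0.0294, -0.0],
[0.0002, -0.0031, -0.0294, -0.0],
[0.0002, -0.0031, -0.0294, -0.0],
[0.0002, -0.0031, -0.0294, -0.0],
[0.0002, -0.0031, -0.0294, -0.0],
[0.0002, -0.0031, -0.0294, -0.0],
[0.0002, -0.0031, -0.0294, -0.0],
pos [0.5153 0.1564 0.0939] yaw 164.97 tilt 0.79 F [ 0.5 -0.   2.4] w 0.0344 t 13.5
carrier xyz 0.0012 0.0014 0.0939
blue 173 y 0.101 z 0.131 ang 1.837
yel 59 y 0.125 z 0.220 ang 1.837
[0.0002, 0.0182, -0.0229, -0.0],
[0.0002, 0.0182, -0.0229, -0.0],
[0.0002, 0.0182, -0.0229, -0.0],
[0.0002, 0.0182, -0.0229, -0.0],
[0.0002, 0.0182, -0.0229, -0.0],
[0.0002, 0.0182, -0.0229, -0.0],
[0.0002, 0.0182, -0.0229, -0.0],
[0.0002, 0.0182, -0.0229, -0.0],
[0.0002, 0.0182, -0.0229, -0.0],
pos [0.5153 0.1564 0.0939] yaw 164.97 tilt 0.79 F [ 0.5 -0.   2.4] w 0.0344 t 13.5
```

>>> send_rows:
  increments:
    - [[0, -0.004, -0.025, 0], [0, -0.004, -0.03, 0], [0, -0.004, -0.03, 0], [0, -0.004, -0.03, 0], [0, -0.003, -0.03, 0], [0, 0, -0.03, 0], [0, 0, -0.025, 0], [0, 0, -0.008, 0]]
  hand: 1

```text
clock: 14.3
eef_pos: [0.5086, 0.14, 0.3132]
tool_rot: [0.131, 0.991, -0.006, 0.004]
ft_force: [1.4, -0.0, 0.0]
grip_width: 0.0
```

Run:
```python
from h import *
carpos();plan(car(.165,.30),165,step=.03,full=True);st()
```

```text
carrier xyz -0.0011 -0.0162 0.3132
[-0.0001, 0.0259, 0.0019, -0.0],
[-0.0001, 0.0259, 0.0019, -0.0],
[-0.0001, 0.0259, 0.0019, -0.0],
[-0.0001, 0.0259, 0.0019, -0.0],
[-0.0001, 0.0259, 0.0019, -0.0],
[-0.0001, 0.0259, 0.0019, -0.0],
[-0.0001, 0.0259, 0.0019, -0.0],
pos [0.5086 0.14   0.3132] yaw 164.98 tilt 0.81 F [ 1.4 -0.   0. ] w 0.0 t 14.3
toolz [ 0.0069 -0.0124 -0.9999] j [ 0.276  0.277  0.236  1.526 -0.014 -1.032]
```

>>> send_rows:
  increments:
    - [[0, 0.025, 0, 0], [0, 0.026, 0, 0], [0, 0.026, 0, 0], [0, 0.026, 0, 0], [0, 0.026, 0, 0], [0, 0.026, 0, 0], [0, 0.022, 0, 0], [0, 0.006, 0, 0]]

```text
clock: 15.1
eef_pos: [0.5573, 0.3213, 0.3077]
tool_rot: [0.133, 0.991, -0.007, 0.004]
ft_force: [0.5, -0.1, -0.1]
grip_width: 0.0001
```

Run:
```python
from h import *
carpos();plan(car(.165,.24),165,step=.02,full=True);st();tip(grab('scene','s3'));tip(grab('top','t3'))
```

```text
carrier xyz -0.0008 0.1716 0.3077
[-0.0002, -0.0016, 0.0169, -0.06],
[-0.0002, -0.0016, 0.0169, -0.06],
[-0.0002, -0.0016, 0.0169, -0.06],
[-0.0002, -0.0016, 0.0169, -0.06],
pos [0.5573 0.3213 0.3077] yaw 164.77 tilt 0.9 F [ 0.5 -0.1 -0.1] w 0.0001 t 15.1
toolz [ 0.0053 -0.0149 -0.9999] j [ 0.53   0.543  0.621  1.652 -0.015 -0.775]
blue 171 y 0.101 z 0.132 ang 1.843
yel 61 y 0.125 z 0.219 ang 1.838
```

View pics/s3.png

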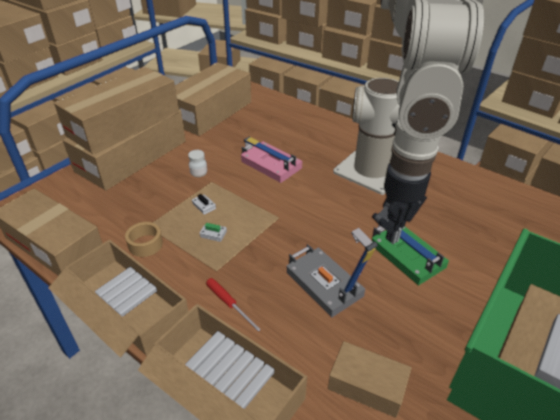

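Tool is behind the clamp and clear of it. Descend behind it.

>>> send_rows:
  increments:
    - [[0, 0, 0.015, 0], [0, -0.001, 0.018, 0], [0, -0.001, 0.018, 0], [0, -0.001, 0.018, 0], [0, -0.001, 0.012, 0], [0, 0, 0.004, 0], [0, 0, 0, 0], [0, 0, 0, 0]]

```text
clock: 16.0
eef_pos: [0.5558, 0.3047, 0.2223]
tool_rot: [0.137, 0.991, -0.009, 0.004]
ft_force: [0.3, 0.5, -0.0]
grip_width: -0.0003
```

```bash
cat >> h.py <<'E'
def sweep(r=.170):
    for th in np.arange(1.5,-.01,-.1):
        d=np.array([-np.cos(th),np.sin(th)]);n=np.array([np.sin(th),np.cos(th)]);p=np.array([.08,.055])+r*d+.006*n
        print(round(th,2),(p+[.011,.011]).round(3),end=' ')
    print()
E
python3 - <<'E'
from h import *
carpos();st();plan(car(.11,.225),165,step=.02,full=True);sweep()
E
```

```text
carrier xyz 0.002 0.1551 0.2223
toolz [ 0.0061 -0.0186 -0.9998] j [ 0.51   0.525  0.373  1.422 -0.019 -0.785]
[0.0005, -0.0151, -0.0009, -0.25],
[0.0005, -0.0151, -0.0009, -0.25],
[0.0006, -0.0151, -0.0009, -0.25],
pos [0.5558 0.3047 0.2223] yaw 164.24 tilt 1.12 F [ 0.3  0.5 -0. ] w -0.0003 t 16.0
1.5 [0.085 0.236] 1.4 [0.068 0.235] 1.3 [0.051 0.231] 1.2 [0.035 0.227] 1.1 [0.019 0.22 ] 1.0 [0.004 0.212] 0.9 [-0.01   0.203] 0.8 [-0.023  0.192] 0.7 [-0.035  0.18 ] 0.6 [-0.046  0.167] 0.5 [-0.055  0.153] 0.4 [-0.063  0.138] 0.3 [-0.07   0.122] 0.2 [-0.074  0.106] 0.1 [-0.078  0.089] -0.0 [-0.079  0.072]
```

>>> send_rows:
  increments:
    - [[0, -0.008, 0, -0.2], [0, -0.01, -0.001, -0.2], [0, -0.01, -0.001, -0.2], [0, -0.01, -0.001, 0], [0, -0.01, -0.001, 0], [0, -0.01, -0.001, 0], [0, -0.01, -0.001, 0], [0, -0.002, 0, 0]]

```text
clock: 16.8
eef_pos: [0.5367, 0.2319, 0.2335]
tool_rot: [0.132, 0.991, -0.007, 0.007]
ft_force: [0.4, 0.7, -0.6]
grip_width: -0.0
```

Run:
```python
from h import *
carpos();st();plan(car(.05,.231),165,step=.02,full=True);tip(grab('scene','s4'));tip(load('s4'))
a=cv2.imread('pics/s4.png')[180:320,270:450];cv2.imwrite('pics/s4c.png',cv2.resize(a,None,fx=4,fy=4))
```

```text
carrier xyz 0.0024 0.0799 0.2335
toolz [ 0.0117 -0.0148 -0.9998] j [ 0.417  0.41   0.221  1.377 -0.018 -0.89 ]
[0.0011, -0.0149, 0.0012, -0.06],
[0.0011, -0.0149, 0.0012, -0.06],
pos [0.5367 0.2319 0.2335] yaw 164.87 tilt 1.08 F [ 0.4  0.7 -0.6] w -0.0 t 16.8
blue 297 y 0.076 z 0.129 ang 1.52
yel 34 y 0.071 z 0.213 ang 1.514
blue 297 y 0.076 z 0.129 ang 1.52
yel 34 y 0.071 z 0.213 ang 1.514
```

View pics/s4c.png

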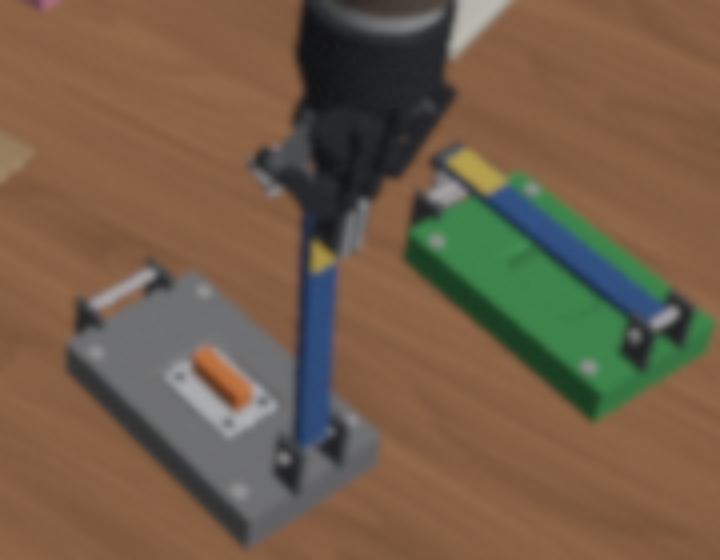

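The clamp follows: θ is about 1.45 and forces are under 1 N. Continue along the arc.

>>> send_rows:
  increments:
    - [[0.001, -0.012, -0.001, 0], [0.001, -0.017, 0.003, 0], [0, -0.016, 0.004, 0], [0, -0.016, 0.007, 0], [0, -0.015, 0.008, 0], [0, -0.014, 0.009, 0], [0, -0.012, 0.009, 0], [0, -0.004, 0.003, 0]]

```text
clock: 17.65
eef_pos: [0.5067, 0.1259, 0.1925]
tool_rot: [0.13, 0.992, -0.005, 0.009]
ft_force: [0.9, 1.4, 0.2]
grip_width: 0.0
```

Run:
```python
from h import *
carpos();st();plan(car(-.035,.18),165,step=.02,full=True);tip(grab('scene','s5'))
a=cv2.imread('pics/s5.png')[180:320,270:450];cv2.imwrite('pics/s5c.png',cv2.resize(a,None,fx=4,fy=4))
```

```text
carrier xyz 0.0007 -0.0302 0.1925
toolz [ 0.0158 -0.0114 -0.9998] j [ 0.252  0.301 -0.045  1.212 -0.015 -1.059]
[0.0007, -0.0048, 0.0125, 0.1],
pos [0.5067 0.1259 0.1925] yaw 165.1 tilt 1.12 F [0.9 1.4 0.2] w 0.0 t 17.65
blue 453 y 0.031 z 0.109 ang 0.838
yel 78 y -0.026 z 0.173 ang 0.839
```

View pics/s5c.png

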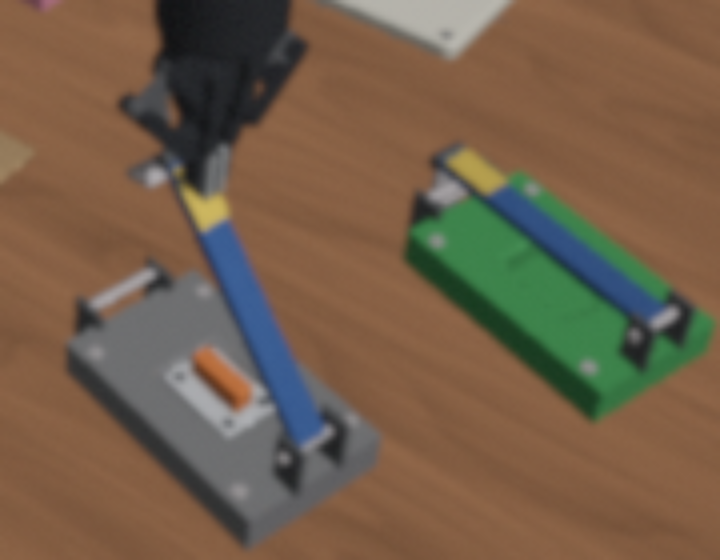

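θ is about 0.8, with the fingertips on the yellow patch. Continue down.

>>> send_rows:
  increments:
    - [[0, -0.005, 0.012, 0], [0, -0.011, 0.013, 0], [0, -0.009, 0.014, 0], [0, -0.008, 0.015, 0], [0, -0.007, 0.015, 0], [0, -0.004, 0.014, 0], [0, -0.003, 0.006, 0], [0, 0, 0, 0]]

```text
clock: 18.5
eef_pos: [0.4989, 0.0807, 0.1066]
tool_rot: [0.128, 0.992, -0.003, 0.012]
ft_force: [0.3, -0.7, 0.9]
grip_width: 0.0
```

Run:
```python
from h import *
carpos();st();plan(car(-.08,.09),165,step=.02,full=True);tip(grab('scene','s6'))
a=cv2.imread('pics/s6.png')[180:320,250:430];cv2.imwrite('pics/s6c.png',cv2.resize(a,None,fx=4,fy=4))
```

```text
carrier xyz 0.0049 -0.0759 0.1066
toolz [ 0.0237 -0.0091 -0.9997] j [ 0.168  0.338 -0.235  0.975 -0.013 -1.147]
[0.0049, -0.0041, 0.0166, 0.32],
pos [0.4989 0.0807 0.1066] yaw 165.32 tilt 1.45 F [ 0.3 -0.7  0.9] w 0.0 t 18.5
blue 405 y 0.009 z 0.075 ang 0.273
yel 27 y -0.067 z 0.093 ang 0.254
```

View pics/s6c.png

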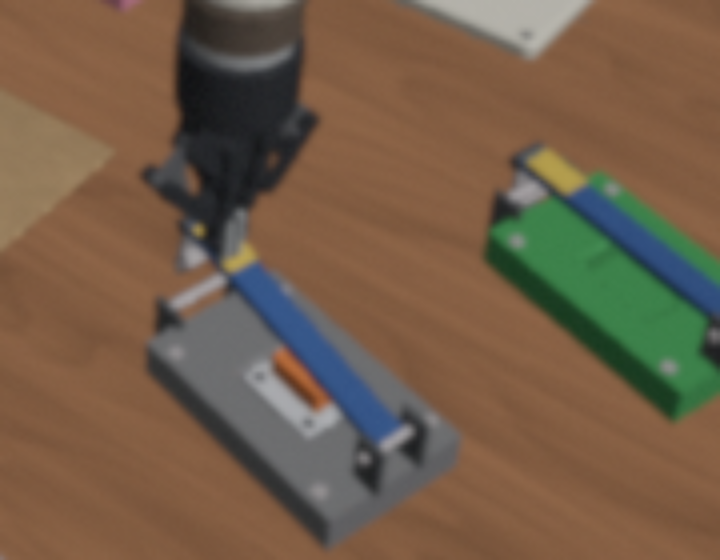

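θ is about 0.2 with the catch nearly over the pin. I correct the 5 mm sideways drift and press down.

>>> send_rows:
  increments:
    - [[0.003, -0.003, 0.004, 0], [0.002, -0.002, 0.005, 0], [0, -0.001, 0.006, 0], [0, 0, 0.006, 0], [0, 0, 0.006, 0], [0, 0, 0.006, 0], [0, 0, 0.006, 0], [0, 0, 0.006, 0]]

```text
clock: 19.35
eef_pos: [0.4963, 0.0752, 0.069]
tool_rot: [0.128, 0.992, -0.003, 0.017]
ft_force: [-27.4, -3.6, 82.7]
grip_width: 0.0001
```

Run:
```python
from h import *
carpos();st();plan(car(-.085,.0725),165,step=.02,full=True);tip(grab('scene','s7'))
a=cv2.imread('pics/s7.png')[180:320,250:430];cv2.imwrite('pics/s7c.png',cv2.resize(a,None,fx=4,fy=4))
```

```text
carrier xyz 0.0038 -0.0819 0.069
toolz [ 0.0333 -0.0112 -0.9994] j [ 0.16   0.371 -0.303  0.866 -0.016 -1.155]
[0.0038, -0.003, -0.0035, 0.34],
pos [0.4963 0.0752 0.069 ] yaw 165.34 tilt 2.02 F [-27.4  -3.6  82.7] w 0.0001 t 19.35
blue 368 y 0.008 z 0.059 ang 0.058
yel 22 y -0.071 z 0.060 ang 0.033
```

View pics/s7c.png

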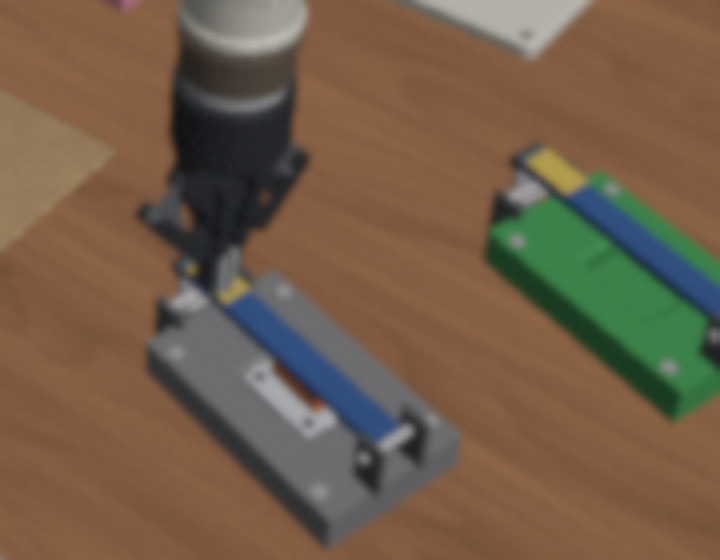

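The clamp is hard against its stop, with 83 N on the wrist. Back off.

>>> send_rows:
  increments:
    - [[0, 0, -0.002, 0], [0, 0, -0.004, 0], [0, 0, -0.01, 0], [0, 0, -0.015, 0], [0, 0, -0.02, 0], [0, 0, -0.02, 0], [0, 0, -0.015, 0], [0, 0, -0.005, 0]]

```text
clock: 20.2
eef_pos: [0.4905, 0.0762, 0.1623]
tool_rot: [0.127, 0.992, -0.004, 0.014]
ft_force: [-0.1, 0.9, -0.4]
grip_width: -0.0
```

Run:
```python
from h import *
carpos();st();plan(car(-.05,.25),165,step=.03,full=True);tip(grab('scene','s8'));tip(grab('top','t8'))
a=cv2.imread('pics/s8.png')[200:320,250:390];cv2.imwrite('pics/s8c.png',cv2.resize(a,None,fx=5,fy=5))
```

```text
carrier xyz -0.0021 -0.0825 0.1623
toolz [ 0.0263 -0.0115 -0.9996] j [ 0.163  0.266 -0.177  1.104 -0.016 -1.152]
[-0.0006, 0.0081, -0.0219, 0.09],
[-0.0006, 0.0081, -0.0219, 0.09],
[-0.0005, 0.0081, -0.0219, 0.09],
[-0.0005, 0.0081, -0.0219, 0.09],
pos [0.4905 0.0762 0.1623] yaw 165.37 tilt 1.65 F [-0.1  0.9 -0.4] w -0.0 t 20.2
blue 372 y 0.008 z 0.061 ang 0.081
yel 94 y -0.087 z 0.063 ang 0.049
blue 52 y 0.065 z 0.059 ang 0.278
```

View pics/s8c.png

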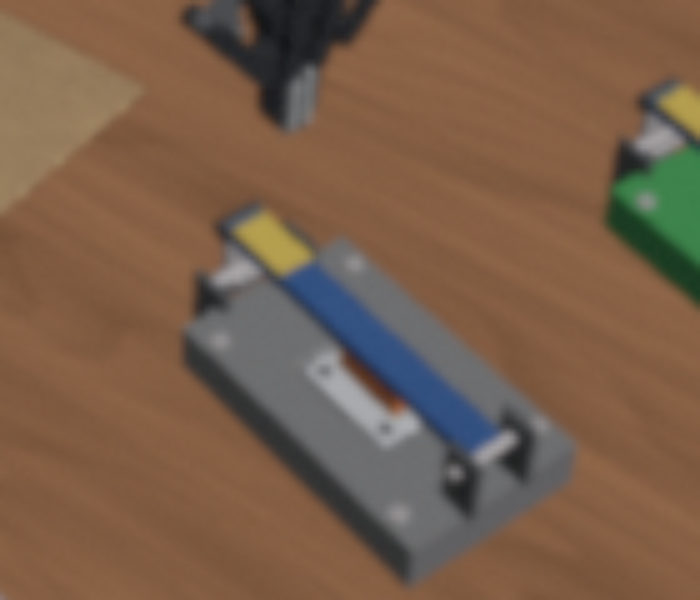

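The clamp stays down after release: patch at 63 mm, and 63.1 mm is expected when clipped at 0.01 rad. One check with the wrist camera, including face angle and bystanders.

>>> send_rows:
  increments:
    - [[0, 0.01, -0.02, 0], [0, 0.015, -0.02, 0], [0, 0.015, -0.02, 0], [0, 0.015, -0.01, 0], [0, 0.005, 0, 0], [0, 0, 0, 0], [0, 0, 0, 0], [0, 0, 0, 0]]

```text
clock: 21.1
eef_pos: [0.4988, 0.1343, 0.2215]
tool_rot: [0.128, 0.992, -0.008, 0.004]
ft_force: [-0.6, -0.9, 0.4]
grip_width: 0.0002
```

Run:
```python
from h import *
c=grab('wrist','w10');s=grab('scene','s10')
X=np.array([AY[1],-AY[0]])
for n,k in [('w',c),('s',s)]:
    P=pts(k);q=P[...,:2]-C0;x=q@X;y=q@AY;z=P[...,2]
    m=(abs(x)<.009)&(y<.05)&(y>-.10)&(z>.05)&(z<.09); print(n,m.sum(),np.polyfit(y[m],z[m],1))
    hsv=cv2.cvtColor(k['image'],cv2.COLOR_RGB2HSV)
    for lo in np.arange(-.135,-.09,.005):
        g=(abs(x)<.009)&(y>lo)&(y<lo+.005)&(z>.0)&(z<.09)
        if g.sum(): print('  y',round(lo,3),'z range',z[g].min().round(3),np.median(z[g]).round(3),z[g].max().round(3))
P=pts(s);o=load('scene0');P0=pts(o)
d=cv2.absdiff(s['image'],o['image']).max(-1)>60; d=cv2.morphologyEx(d.astype(np.uint8),cv2.MORPH_OPEN,np.ones((3,3)))
n,l,st_,ce=cv2.connectedComponentsWithStats(d); print([(ce[i].round(0),st_[i,4]) for i in range(1,n) if st_[i,4]>15])
```

```text
w 3882 [-0.02488908  0.06094859]
  y -0.135 z range 0.0 0.0 0.002
  y -0.13 z range 0.0 0.001 0.002
  y -0.125 z range 0.0 0.001 0.002
  y -0.12 z range 0.058 0.061 0.064
  y -0.115 z range 0.061 0.063 0.065
  y -0.11 z range 0.06 0.062 0.064
  y -0.105 z range 0.062 0.064 0.065
  y -0.1 z range 0.062 0.064 0.066
  y -0.095 z range 0.062 0.064 0.065
  y -0.09 z range 0.062 0.064 0.066
s 309 [-0.0241519   0.06087403]
  y -0.135 z range 0.001 0.001 0.001
  y -0.12 z range 0.024 0.062 0.063
  y -0.115 z range 0.013 0.061 0.066
  y -0.11 z range 0.006 0.049 0.065
  y -0.105 z range 0.016 0.051 0.066
  y -0.1 z range 0.029 0.062 0.064
  y -0.095 z range 0.028 0.064 0.067
  y -0.09 z range 0.029 0.062 0.067
[(array([353.,  27.]), np.int32(3037)), (array([467.,  12.]), np.int32(122)), (array([376.,  44.]), np.int32(18)), (array([317.,  58.]), np.int32(32)), (array([337.,  65.]), np.int32(130)), (array([356.,  70.]), np.int32(43)), (array([439.,  73.]), np.int32(56)), (array([350., 110.]), np.int32(972)), (array([549.,  75.]), np.int32(17)), (array([402.,  80.]), np.int32(27)), (array([553.,  98.]), np.int32(104)), (array([334.,  96.]), np.int32(132)), (array([406., 100.]), np.int32(109)), (array([374., 103.]), np.int32(108)), (array([341., 107.]), np.int32(69)), (array([540., 106.]), np.int32(18)), (array([331., 117.]), np.int32(304)), (array([546., 124.]), np.int32(230)), (array([394., 123.]), np.int32(64)), (array([539., 152.]), np.int32(794)), (array([330., 179.]), np.int32(1730)), (array([519., 164.]), np.int32(116)), (array([506., 180.]), np.int32(43)), (array([545., 196.]), np.int32(85)), (array([243., 212.]), np.int32(44)), (array([361., 237.]), np.int32(154)), (array([359., 266.]), np.int32(181)), (array([309., 250.]), np.int32(19)), (array([325., 276.]), np.int32(32)), (array([348., 289.]), np.int32(32))]
```

View pics/w10.png

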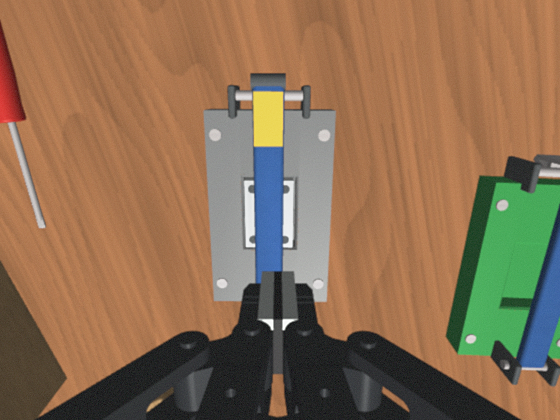

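View pics/s10.png

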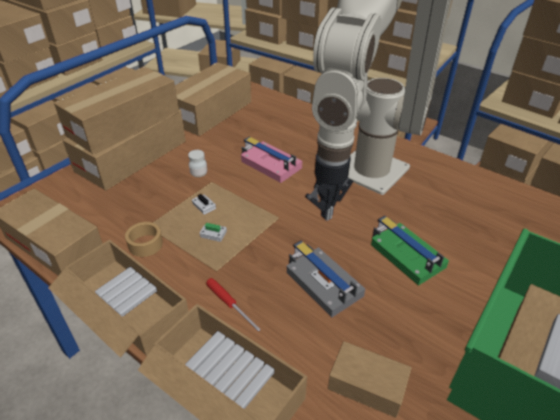

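Run:
```python
from h import *
X=np.array([AY[1],-AY[0]])
for t in ['w10','s10']:
    k=load(t);P=pts(k);q=P[...,:2]-C0;x=q@X;y=q@AY;z=P[...,2]
    hsv=cv2.cvtColor(k['image'],cv2.COLOR_RGB2HSV).astype(int)
    b=(hsv[...,0]>100)&(hsv[...,0]<125)&(hsv[...,1]>110)&(abs(x)<.009)&(y<.05)&(y>-.06)&(z>.05)&(z<.09)
    ye=(abs(x)<.009)&(y<-.07)&(y>-.10)&(z>.05)&(z<.09)
    p=np.polyfit(y[b],z[b],1);print(t,b.sum(),p,'patch above blue line',(z[ye]-np.polyval(p,y[ye])).mean(),'patch z at -85',z[ye].mean())
a=cv2.imread('pics/s10.png')[230:290,275:335];cv2.imwrite('pics/s10c.png',cv2.resize(a,None,fx=9,fy=9,interpolation=2))
```

```text
w10 2588 [-0.0116888   0.06094025] patch above blue line 0.0015590164842270925 patch z at -85 0.06349433042564533
s10 230 [-0.01381464  0.06076844] patch above blue line 0.0016965049462222056 patch z at -85 0.06362776015022498
```

View pics/s10c.png

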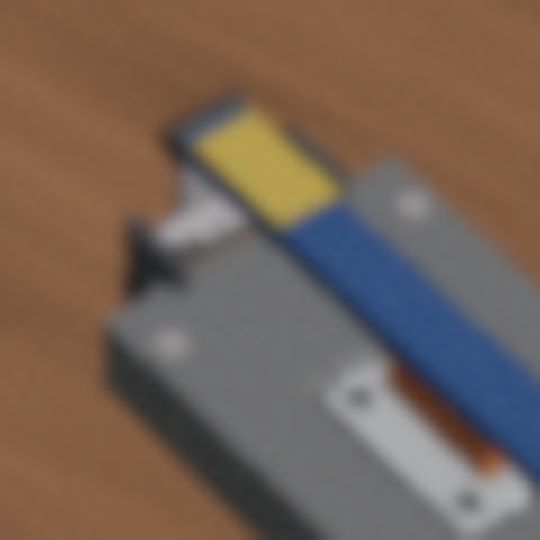

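The clamp angle measures about 0.012 rad, the clipped rest position. The catch hangs straight down behind the pin at crop (200,200), and the robot is clear. Handing in.

```bash
python3 -c "
from h import *
print(order.job_done())"
```

```text
the job is handed in; nothing more can be done
None
```

The orange-ribbed block is in the grey carrier's recess with the blue clamp clipped shut over it. I handed the job in at about 21 s; no verdict is reported.

**How it went:** I gripped the block by its rib and set it into the recess with the clamp still open. With closed fingers I swung the clamp over from behind, pressed the yellow patch down to the stop, and backed off.

**Last checks:**
- **Block:** its top read 30.3 mm against 30.0 mm for the plate, and the rib top read 48.0 mm, which is the value for fully home. The last rib-centre reading, after release, was about 2 mm from the recess centre. About 1 mm of that is the wrist camera's own offset. I did not measure the block again after the clamp shut.
- **Clamp:** it stayed shut after I let go, at about 0.012–0.014 rad in two views, against 0.01 expected when clipped. The patch stood at 63.5 mm.
- **Catch:** in the scene view it hangs square behind the pin. I judged it by eye and did not measure its angle or the nose height.
- **Surroundings:** the picture comparison flagged only the spot the orange block left, the carrier and the arm. The arm was clear, with under about 1 N on the wrist.

**Disagreements:**
- The final press reached about 83 N on the wrist at the stop, well over the 12 N needed but under the 120 N limit. Only the fingertips touched the patch.
- A first straight-line fit along the clamp gave 0.024 rad because it ran across the 1.5 mm step of the patch. The blue-only fit above replaces it.

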